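# File the slide mailers under the dust hood

## Robot

A 6-joint arm with a two-finger parallel gripper is mounted at the origin on the work surface. World frame = base frame: x ahead of the robot, y to its left, z up, the work surface at z = 0. Lengths are in m, angles in rad, forces in N, time in s.
With the tool pointing down it reaches from about 0.325 to 0.9 m from the base axis. Payload 6.1 kg.
Tool frame: the origin (TCP) lies on the centre line of the jaws, within the pads' length; the fingertips stand finger_overhang ahead of it and the grasp point (between the pads) lies 3 mm ahead of it (finger_overhang is the distance from the TCP to the fingertips, in m); z points along the fingers, x is the direction in which the jaws open and shut, and the axes are right-handed (so a half turn about z gives the same grasp; the last joint's range is limited). The gripper opens to 87 mm and grips with 3 to 60 N. Pads are 19 mm wide; open, the fingers measure 117 mm over their backs; the gripper's body (75 mm by 190 mm) begins 51 mm behind the grasp point.
Start: joints at [1.174, 0.22, 1.526, -0, 1.395, -0.126], TCP at [0.167, 0.602, 0.245] pointing down, gripper open.
Joint ranges: [-2.98, 2.98], [-0.91, 2.08], [0.09, 2.57], [-1.24, 4.39], [0.2, 2.65], [-2.68, 2.68]. Speed limits (rad/s): [2.57, 2.57, 3.01, 3.14, 3.14, 3.14].

## Interface

Orientations are given as [roll, pitch, yaw] about the fixed x, y, z axes, in that order (R = Rz(yaw) Ry(pitch) Rx(roll)).
In Python, from rig import * gives the robot as it stands. The module is installed in compiled form; this text tells all that it offers.
- The arm moves only by the tool apply_moves, never from a script. Its argument "motion" is a list of rows, each a list of 7 numbers: the opening, from 0 (shut) to 1 (fully open), then the shift along the tool's x, y, z in units of 25 mm (1.0 is 25 mm), then the turn, a rotation vector about the tool's x, y, z in units of 5 degrees (1.0 is 5 degrees). A call has 1 to 8 rows; each row shifts and turns the commanded pose from where the row before left it, along the tool's axes as they then stand; what a row does not reach is not made up. A row lasts 1/12 s, in which the tool goes at most 41.7 mm and 7.16 degrees, less where a joint would pass 70% of its speed; a pose out of reach is approached as far as the arm can. A call is refused whole if a number of a shift passes 1 or a number of a turn 1, either way. A call with a gripper value outside its range is refused whole. The fingers move at their own pace and stop on an object; "grip_force" is the grip in N (left out, the last holds). Time passes only in rows, so rows that do not move let the fingers close. It gives the time, the measured TCP pose, the force and the opening at its end, in the units of the state.
- get_obs(): the state, without advancing time (a new reading comes with each control period).
- get_image(name): name is "scene" or "top"; returns a dict with "image" (400x640x3 uint8, blue, green, red), "intrinsics" (3x3 intrinsics, pixels), "origin" and "orientation" of the camera in the world. Camera axes: x right, y down, z forward; pixel columns grow to the right and rows downward; lengths in m; the calibration is good to about 2 mm. A picture is of the moment at which its call begins. There is no depth.
- sign_off(): hands the job in, once; it reports no verdict.
The state is a dict: "clock": time; "joint_pos": joint angles; "joint_vel": joint speeds; "joint_torque": joint torques, N m; "position": TCP position; "orientation": TCP orientation; "ft_force": force on the tool from outside, world axes, zero at the start; "torque": the same for the moment, N m; "width": finger opening in m.
Only numpy, scipy, OpenCV 4.12 (cv2) and the standard library are available. Lean on these libraries where they do the work, as an engineer would, in place of code of your own. Each camera call takes 0.05 s, during which the arm holds its last target.

## Task

First move every reagent jar standing on the slide file's dust hood onto the narrow raised ledge, upright; then lift the hood off and set it down, right way up, on the empty blue pad. Put all the slide mailers from the drying stand on edge into free slots of the file, one per slot and right down to the slot floor, leaving the mailer that is already filed in its slot, and only then put the hood back over the file so that it stands flat on the bench. Let go of everything, and do not disturb the other things on the bench.

Things in the scene. Friction and masses are not known exactly. Their poses are not given: they have to be found in the camera images.
- file: Slide file: fixed grey slotted block, 211 (x) x 108 (y) x 26 mm high, origin at the centre of its underside. Five slots along its y axis, open upwards, centred at x = -84, -42, 0, 42, 84 mm, each 22 mm wide (x), 96 mm long (y), floor 4 mm above the bench. Starts under the dust hood. File and drying stand may swap sides.
- stand: Drying stand: fixed pale wooden stand 190 (x) x 110 (y) mm, 16 mm high, origin at the centre of its underside. Four slots along its y axis, 20 mm wide, floor 4 mm above the bench, centred at x = -69, -23, +23, +69 mm; two to four of them hold a mailer at the start.
- hood: Dust hood, clear plastic, grey edges, loose, about 280 g: upside-down box, outside 237 (x) x 134 (y) mm, inside 231 x 128 x 64 mm high, top face 67 mm above the rim. Origin at the centre of the rim level, z up. Grey fin handle in mid-top: 70 mm long (x), 14 mm thick (y), 67 to 95 mm above the origin. Starts on the bench over the file, axes about parallel to the file's.
- pad: Thin blue fabric-covered pad fixed on the bench between file and stand, 270 (x) x 170 (y) x 2 mm, kept empty: the place to set the hood down meanwhile. Origin at the centre of its underside.
- ledge: Narrow raised aluminium ledge, fixed, towards the back of the bench: flat top 60 mm deep (x) and 170 mm long (y), 70 mm above the bench, on two end panels. Origin on the bench below its centre.
- filed0: A slide mailer that stands in one of the file's five slots from the start, same shape as the others; it stays there. One of filed0 to filed2 is present, in a slot that varies; the others are absent.
- filed1: A slide mailer that stands in one of the file's five slots from the start, same shape as the others; it stays there. One of filed0 to filed2 is present, in a slot that varies; the others are absent.
- filed2: A slide mailer that stands in one of the file's five slots from the start, same shape as the others; it stays there. One of filed0 to filed2 is present, in a slot that varies; the others are absent.
- mailer0: Slide mailer: flat white plastic case, 14 mm thick (x), 84 mm long (y), 50 mm high (z), about 45 g, loose, standing on its long narrow edge in a slot of the drying stand. Origin at the centre of its underside. May be absent.
- mailer1: Slide mailer: flat white plastic case, 14 mm thick (x), 84 mm long (y), 50 mm high (z), about 45 g, loose, standing on its long narrow edge in a slot of the drying stand. Origin at the centre of its underside. May be absent.
- mailer2: Slide mailer: flat white plastic case, 14 mm thick (x), 84 mm long (y), 50 mm high (z), about 45 g, loose, standing on its long narrow edge in a slot of the drying stand. Origin at the centre of its underside. May be absent.
- mailer3: Slide mailer: flat white plastic case, 14 mm thick (x), 84 mm long (y), 50 mm high (z), about 45 g, loose, standing on its long narrow edge in a slot of the drying stand. Origin at the centre of its underside. May be absent.
- jar0: Squat amber reagent jar with a black cap, loose, 48 mm in diameter (cap 46 mm), 48 mm high, about 90 g, origin at the centre of its underside. At the start it stands on the hood's top, to one side of the handle along the hood's x axis. May be absent.
- jar1: Squat amber reagent jar with a black cap, loose, 48 mm in diameter (cap 46 mm), 48 mm high, about 90 g, origin at the centre of its underside. At the start it stands on the hood's top, to one side of the handle along the hood's x axis. May be absent.
- pen: Red ballpoint pen, 135 mm, 10 mm thick, lying; a bystander on the bench, not to be disturbed.
- vial: Small vial with black cap, 24 mm in diameter, 45 mm high, standing; a bystander on the bench, not to be disturbed.
- dish: Shallow glass dish, 84 mm across, 16 mm high; a bystander on the bench, not to be disturbed.
- tape: Roll of paper tape, 60 mm across, 18 mm high, lying flat; a bystander on the bench, not to be disturbed.
- magnifier: Magnifying glass lying flat, lens 72 mm across, 147 mm long; a bystander on the bench, not to be disturbed.
- wash: White wash bottle, 60 mm in diameter, 120 mm high, standing; a bystander on the bench, not to be disturbed.
Mind the look-alikes: they are no part of the job. What is shaped like the mailer2 but red is not meant.

How it is judged:
On the way, in this order (a step that is already met when the one before it is completed fails the run):
1. every jar stands released on the ledge, with the hood still over the file (z of jar0 in the frame of ledge between 0.064 and 0.076 m and x of jar0 in the frame of ledge between -0.03 and 0.03 m and y of jar0 in the frame of ledge between -0.085 and 0.085 m and angle between each of jar0, jar1's own z axis and vertical below 0.15 rad and linear speed of each of jar0, jar1 below 0.02 m/s and contact force between the fingers and jar0 below 0.2 N and z of jar1 in the frame of ledge between 0.064 and 0.076 m and x of jar1 in the frame of ledge between -0.03 and 0.03 m and y of jar1 in the frame of ledge between -0.085 and 0.085 m and contact force between the fingers and jar1 below 0.2 N and horizontal distance between hood and file below 0.03 m), for 0.2 s.
2. the hood stands released on the pad (horizontal distance between hood and pad below 0.06 m and height (world z) of hood below 0.012 m and angle between hood's own z axis and vertical below 0.05 rad and contact force between the fingers and hood below 0.2 N and linear speed of hood below 0.02 m/s), for 0.2 s.
3. every mailer stands released at the bottom of a slot of the file, the hood being off (z of mailer0 in the frame of file between -0.002 and 0.009 m and x of mailer0 in the frame of file between -0.1 and 0.1 m and y of mailer0 in the frame of file between -0.015 and 0.015 m and angle between each of mailer0, mailer1, mailer2, mailer3's own z axis and vertical below 0.3 rad and linear speed of each of mailer0, mailer1, mailer2, mailer3 below 0.02 m/s and contact force between the fingers and mailer0 below 0.2 N and z of mailer1 in the frame of file between -0.002 and 0.009 m and x of mailer1 in the frame of file between -0.1 and 0.1 m and y of mailer1 in the frame of file between -0.015 and 0.015 m and contact force between the fingers and mailer1 below 0.2 N and z of mailer2 in the frame of file between -0.002 and 0.009 m and x of mailer2 in the frame of file between -0.1 and 0.1 m and y of mailer2 in the frame of file between -0.015 and 0.015 m and contact force between the fingers and mailer2 below 0.2 N and z of mailer3 in the frame of file between -0.002 and 0.009 m and x of mailer3 in the frame of file between -0.1 and 0.1 m and y of mailer3 in the frame of file between -0.015 and 0.015 m and contact force between the fingers and mailer3 below 0.2 N and horizontal distance between hood and file above 0.1 m), for 0.2 s.
At the end, for the whole second after the job is handed in: Jars upright on the ledge (centre over its top); all mailers, with the filed one, on edge in file slots, underside under 9 mm above the file's underside (slot floor 4 mm); hood over the file, centred within 20 mm, level, rim under 6 mm above the bench; all released and at rest (z of jar0 in the frame of ledge between 0.064 and 0.076 m and x of jar0 in the frame of ledge between -0.03 and 0.03 m and y of jar0 in the frame of ledge between -0.085 and 0.085 m and angle between each of jar0, jar1's own z axis and vertical below 0.15 rad and linear speed of each of jar0, jar1, mailer0, mailer1, mailer2, mailer3, filed0, filed1, filed2, hood below 0.02 m/s and contact force between the fingers and jar0 below 0.2 N and z of jar1 in the frame of ledge between 0.064 and 0.076 m and x of jar1 in the frame of ledge between -0.03 and 0.03 m and y of jar1 in the frame of ledge between -0.085 and 0.085 m and contact force between the fingers and jar1 below 0.2 N and z of mailer0 in the frame of file between -0.002 and 0.009 m and x of mailer0 in the frame of file between -0.1 and 0.1 m and y of mailer0 in the frame of file between -0.015 and 0.015 m and angle between each of mailer0, mailer1, mailer2, mailer3, filed0, filed1, filed2's own z axis and vertical below 0.3 rad and contact force between the fingers and mailer0 below 0.2 N and z of mailer1 in the frame of file between -0.002 and 0.009 m and x of mailer1 in the frame of file between -0.1 and 0.1 m and y of mailer1 in the frame of file between -0.015 and 0.015 m and contact force between the fingers and mailer1 below 0.2 N and z of mailer2 in the frame of file between -0.002 and 0.009 m and x of mailer2 in the frame of file between -0.1 and 0.1 m and y of mailer2 in the frame of file between -0.015 and 0.015 m and contact force between the fingers and mailer2 below 0.2 N and z of mailer3 in the frame of file between -0.002 and 0.009 m and x of mailer3 in the frame of file between -0.1 and 0.1 m and y of mailer3 in the frame of file between -0.015 and 0.015 m and contact force between the fingers and mailer3 below 0.2 N and z of filed0 in the frame of file between -0.002 and 0.009 m and x of filed0 in the frame of file between -0.1 and 0.1 m and y of filed0 in the frame of file between -0.015 and 0.015 m and z of filed1 in the frame of file between -0.002 and 0.009 m and x of filed1 in the frame of file between -0.1 and 0.1 m and y of filed1 in the frame of file between -0.015 and 0.015 m and z of filed2 in the frame of file between -0.002 and 0.009 m and x of filed2 in the frame of file between -0.1 and 0.1 m and y of filed2 in the frame of file between -0.015 and 0.015 m and contact force between the fingers and hood below 0.2 N and angle between hood's own z axis and vertical below 0.05 rad and horizontal distance between hood and file below 0.02 m and height (world z) of hood below 0.006 m and angle between the x axis of hood and the x axis of file, either way round below 0.15 rad); the robot touches nothing.
It fails at once if a bystander is moved by more than 4 cm (distance of any of pen, vial, dish, tape, magnifier, wash from where it was at the start of the episode above 0.04 m).
It fails at once if the already filed mailer is taken out of its slot (distance of any of filed0, filed1, filed2 from where it was at the start of the episode above 0.03 m).
Of jar0, jar1 only 1 to 2 are there at a start; the rules pass over those that are not, and their reading is None.
Of mailer0, mailer1, mailer2, mailer3 only 2 to 4 are there at a start; the rules pass over those that are not, and their reading is None.
Of filed0, filed1, filed2 only 1 to 1 are there at a start; the rules pass over those that are not, and their reading is None.
At some moment in a run one of hood may be knocked a few centimetres aside while the robot is not near it.
Once in a run the grip may slacken for a moment while it holds something.
It also fails if it takes over 210 s, if anything falls off the work surface, if the arm or the gripper's body presses on something with over 40 N, if the wrist force passes 120 N, or if a joint passes its speed limit or range.

## Working session

There is one attempt and no reset: what is moved stays moved. The work goes in short steps, Python scripts to look and compute and a tool call to move; the robot and the scene stay as the last step left them, time stands still between calls to the robot, and variables do not carry over. Pictures are saved under pics/ and viewed, and the job is handed in when it is done.

Besides the shell and the picture viewer there is one more tool, called by a JSON object that holds its "op" and its "data", one argument or row to a line. apply_moves: Moves the arm, as the interface text tells. Its arguments: {"type":"object","properties":{"motion":{"type":"array"},"grip_force":{"type":"number"}},"required":["motion"]}

```bash
mkdir -p pics; cat > h.py <<'E'
from rig import *
import numpy as np, cv2
def snap(n,f):
    d=get_image(n); cv2.imwrite('pics/'+f,d['image']); return d
E
python3 - <<'E'
from h import *
for n in ('scene','top'):
    d=snap(n,n+'0.png'); print(n,d['intrinsics'],d['origin'],d['orientation'])
    np.save(n+'0.npy',d,allow_pickle=True)
print(get_obs())
E
```

```text
scene [[391.75066973   0.         320.68767436]
 [  0.         391.75066973 198.87760029]
 [  0.           0.           1.        ]] [ 1.26610062 -0.59058264  0.92879638] [-2.3355851  -0.00523704  0.89263921]
top [[476.078689     0.         316.56766939]
 [  0.         476.078689   198.04743045]
 [  0.           0.           1.        ]] [ 0.32576918 -0.01292251  1.61691941] [-2.97011684 -0.00565494 -1.55702856]
{'clock': 0.1, 'joint_pos': array([ 1.17389898e+00,  2.21154091e-01,  1.52754393e+00, -2.53870678e-05,
        1.39467249e+00, -1.26093541e-01]), 'joint_vel': array([-1.08589025e-04, -2.09989942e-03, -2.87138978e-03,  2.35512761e-04,
       -1.54565089e-03,  6.69731398e-05]), 'joint_torque': array([-7.95533333e-05, -4.95945704e+01, -3.88515294e+01,  7.01431953e-02,
        5.16382407e-02, -5.55755139e-05]), 'position': array([0.16699034, 0.60172303, 0.24351738]), 'orientation': array([-3.14139386e+00,  1.76688461e-03,  1.29999717e+00]), 'ft_force': array([ 0.1157192 , -0.2501708 , -0.42224158]), 'torque': array([-0.0342789 , -0.00311208,  0.03201995]), 'width': 0.08686902589129884}
```

View pics/scene0.png

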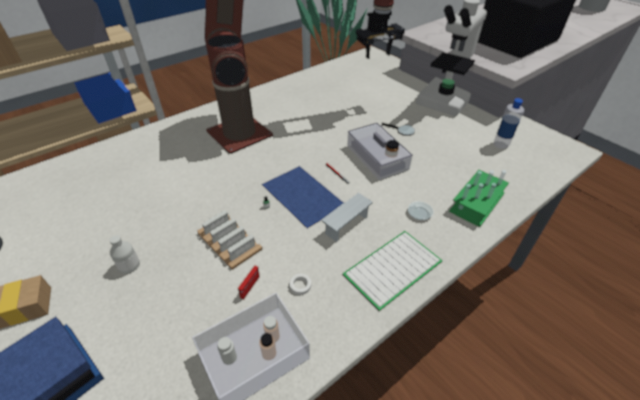

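View pics/top0.png

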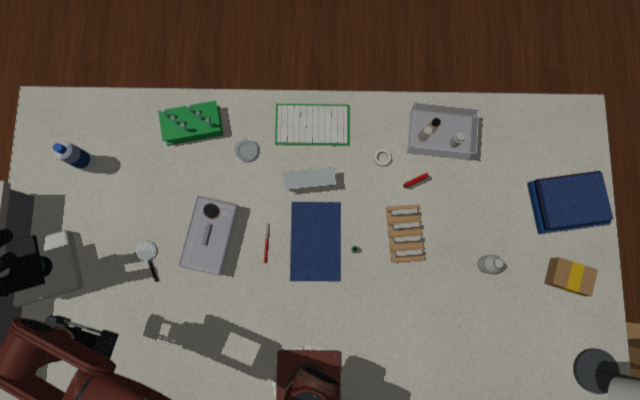

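```bash
python3 - <<'E'
import cv2,numpy as np
t=cv2.imread('pics/top0.png'); s=cv2.imread('pics/scene0.png')
def cr(i,x0,x1,y0,y1,k): return cv2.resize(i[y0:y1,x0:x1],None,fx=k,fy=k,interpolation=cv2.INTER_CUBIC)
a=cr(t,170,350,160,290,4);cv2.imwrite('pics/c1.png',a)
cv2.imwrite('pics/c2.png',cr(t,340,450,160,290,4))
cv2.imwrite('pics/c3.png',cr(s,190,430,100,300,3))
E
```

```text
(no output)
```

View pics/c1.png

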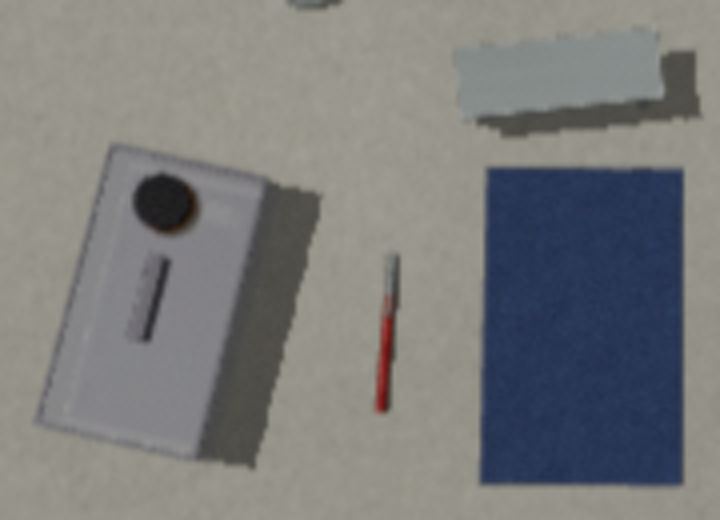

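View pics/c2.png

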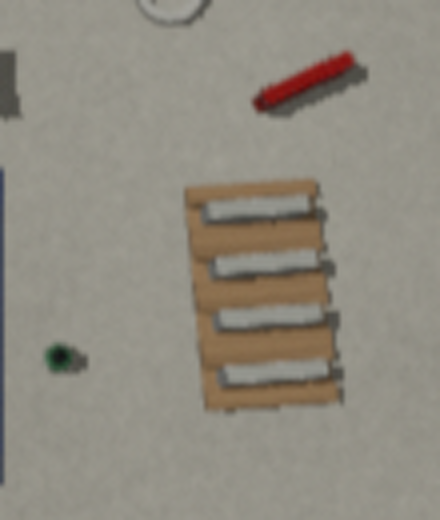

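View pics/c3.png

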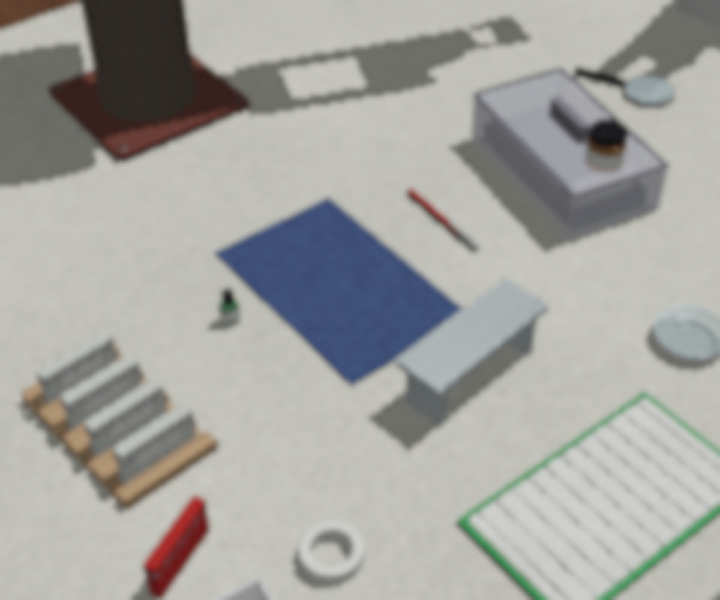

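```bash
cat >> h.py <<'E'
from scipy.spatial.transform import Rotation as Rn
def ray(d,uv):
    uv=np.atleast_2d(np.asarray(uv,float)); K=np.asarray(d['intrinsics'])
    R=Rn.from_euler('xyz',d['orientation']).as_matrix()
    v=np.c_[(uv[:,0]-K[0,2])/K[0,0],(uv[:,1]-K[1,2])/K[1,1],np.ones(len(uv))]@R.T
    return np.asarray(d['origin']),v
def onz(d,uv,z):
    o,v=ray(d,uv); return (o+v*((z-o[2])/v[:,2])[:,None])[:,:2]
def proj(d,P):
    K=np.asarray(d['intrinsics']); R=Rn.from_euler('xyz',d['orientation']).as_matrix()
    c=(np.atleast_2d(P)-d['origin'])@R; return np.c_[c[:,0]/c[:,2]*K[0,0]+K[0,2],c[:,1]/c[:,2]*K[1,1]+K[1,2]]
def blobs(m,amin=15):
    c,_=cv2.findContours(m.astype(np.uint8)*255,cv2.RETR_EXTERNAL,cv2.CHAIN_APPROX_NONE)
    return sorted([x for x in c if cv2.contourArea(x)>=amin],key=cv2.contourArea,reverse=True)
def rect(d,c,z):
    w=onz(d,c.reshape(-1,2),z).astype(np.float32); r=cv2.minAreaRect(w*1000)
    b=cv2.boxPoints(r); e=[b[1]-b[0],b[2]-b[1]]; l=max(e,key=np.linalg.norm); s=min(e,key=np.linalg.norm)
    a=np.degrees(np.arctan2(l[1],l[0])); a=(a+90)%180-90
    return np.round(np.array(r[0])),np.round([np.linalg.norm(l),np.linalg.norm(s)]),round(a,1)
E
python3 - <<'E'
from h import *
d=np.load('top0.npy',allow_pickle=True).item(); im=d['image']
hsv=cv2.cvtColor(im,cv2.COLOR_BGR2HSV)
for p in [(220,240),(207,235),(211,211),(310,179),(315,240),(390,233),(408,209),(300,300),(250,200),(230,255),(195,250)]:
    print(p,im[p[1],p[0]],hsv[p[1],p[0]])
E
```

```text
(220, 240) [135 131 132] [128   8 135]
(207, 235) [104  98 100] [130  15 104]
(211, 211) [33 30 32] [140  23  33]
(310, 179) [139 139 134] [ 90   9 139]
(315, 240) [89 57 43] [111 132  89]
(390, 233) [ 80 112 140] [ 16 109 140]
(408, 209) [114 126 135] [ 17  40 135]
(300, 300) [137 147 149] [ 25  21 149]
(250, 200) [142 151 154] [ 23  20 154]
(230, 255) [72 78 79] [26 23 79]
(195, 250) [137 133 133] [120   7 137]
```

```bash
cat >> h.py <<'E'
def measure(d,what):
    im=d['image'].astype(int); b,g,r=im[...,0],im[...,1],im[...,2]; v=im.max(2)
    def roi(x0,x1,y0,y1):
        m=np.zeros(v.shape,bool); m[y0:y1,x0:x1]=1; return m
    if what=='pad': return [rect(d,blobs((b-r>25)&roi(270,360,190,300))[0],.002)]
    if what=='ledge': return [rect(d,blobs((b-r>-4)&(v>100)&roi(275,345,160,196))[0],.07)]
    if what=='stand': return [rect(d,blobs((r-b>30)&roi(375,440,190,275))[i],.016) for i in range(len(blobs((r-b>30)&roi(375,440,190,275))))]
E
python3 - <<'E'
from h import *
d=np.load('top0.npy',allow_pickle=True).item()
for w in('pad','ledge','stand'): print(w,measure(d,w))
im=d['image'].astype(int); b,g,r=im[...,0],im[...,1],im[...,2]; v=im.max(2)
m=np.zeros(v.shape,bool); m[190:285,170:250]=1
c=blobs((b-r>-5)&(v>50)&m); print('hood',[(cv2.contourArea(x),rect(d,x,.067)) for x in c[:3]])
c0=c[0]; print(cv2.approxPolyDP(cv2.convexHull(c0),3,True).reshape(-1,2).tolist())
c=blobs((v<60)&m); 
for x in c:
    (u,w),rr=cv2.minEnclosingCircle(x); print('jar',u,w,rr,cv2.contourArea(x),onz(d,(u,w),.115))
k=blobs((r-b<25)&(r>110)&(np.arange(640)[None]>388)&(np.arange(640)[None]<425)&(np.arange(400)[:,None]>203)&(np.arange(400)[:,None]<262),10)
for x in k: print('m',cv2.contourArea(x),cv2.boundingRect(x),rect(d,x,.054))
E
```

```text
pad [(array([459., -15.]), array([266., 166.], dtype=float32), np.float32(-0.5))]
ledge [(array([661.,   7.]), array([169.,  60.], dtype=float32), np.float32(-83.0))]
stand [(array([ 488., -317.]), array([190., 113.], dtype=float32), np.float32(4.8))]
hood [(3186.5, (array([467., 328.]), array([238., 149.], dtype=float32), np.float32(-12.0)))]
[[197, 196], [239, 207], [222, 274], [178, 265]]
jar 211.0 210.0 7.280210018157959 139.5 [[0.54238781 0.31771834]]
m 254.0 (394, 204, 31, 38) (array([ 520., -325.]), array([126., 100.], dtype=float32), np.float32(-0.8))
m 87.5 (396, 250, 26, 6) (array([ 421., -322.]), array([83., 15.], dtype=float32), np.float32(-84.8))
m 80.5 (392, 209, 26, 6) (array([ 557., -310.]), array([84., 15.], dtype=float32), np.float32(-85.3))
m 10.5 (389, 204, 27, 2) (array([ 579., -303.]), array([87.,  3.], dtype=float32), np.float32(-89.2))
```

```bash
python3 - <<'E'
from h import *
d=np.load('top0.npy',allow_pickle=True).item(); s=np.load('scene0.npy',allow_pickle=True).item()
L=onz(d,[(197,196),(178,265)],.067);Rr=onz(d,[(239,207),(222,274)],0);print(L,Rr)
for P in (L,Rr): e=P[0]-P[1]; print(np.linalg.norm(e),np.degrees(np.arctan2(e[1],e[0])))
c=(L.mean(0)+Rr.mean(0))/2;print('hood c',c, 'width',np.linalg.norm(L.mean(0)-Rr.mean(0)))
# handle in both pics
im=d['image'].astype(int); print(im.sum(2)[218:250,198:216]//3)
i=s['image'];cv2.imwrite('pics/c4.png',cv2.resize(i[115:185,335:425],None,fx=8,fy=8,interpolation=cv2.INTER_NEAREST))
E
```

```text
[[0.59531666 0.37685601]
 [0.36890231 0.42518427]] [[0.57077452 0.2475905 ]
 [0.34296703 0.29505814]]
0.23151475553904224 -12.048995452987537
0.23270029488540142 -11.770155686547344
hood c [0.46949013 0.33617223] width 0.13212871769186235
[[137 134 132 131 131 132 132 131 130 128 116  96  86  75  75  74  85  96]
 [138 133 131 130 131 132 132 132 130 132 130 122 119 113 110 110 116 120]
 [137 133 130 132 130 131 133 132 131 131 132 130 130 131 129 129 130 131]
 [135 132 130 131 133 132 132 132 132 130 132 131 132 131 131 132 131 131]
 [134 132 131 129 132 132 133 132 132 125 130 130 130 130 131 130 130 131]
 [133 132 130 131 133 131 131 133 131 120 121 119 115 122 129 131 132 131]
 [132 131 131 132 131 133 132 132 125 118 112 108  93  93 113 129 131 131]
 [133 132 132 132 132 133 133 131 117 116 110 104  80  56  86 125 131 131]
 [133 132 132 133 133 133 132 129 115 112 109 102  66  49  91 127 131 132]
 [131 134 133 132 132 132 131 120 104 109 107 101  57  54 106 128 132 132]
 [135 133 133 132 132 132 132 116 103 108 105  93  52  63 116 129 132 131]
 [133 132 134 132 133 133 130 118 11
[... 839 characters left out ...]
132 133 132 131 132 132]
 [133 133 133 130 113 114 111 107  73  51  91 127 132 133 132 131 132 132]
 [133 133 131 125 116 114 111 104  61  55 105 129 133 133 132 132 132 132]
 [133 132 131 118 118 115 107  98  54  58 115 131 132 131 132 133 132 133]
 [134 133 132 127 118 114 102  83  54  71 124 132 131 133 131 131 131 130]
 [134 133 133 132 123 122 112 103  92 106 129 133 131 132 133 132 132 133]
 [133 134 134 133 132 133 132 129 124 129 132 133 132 133 133 131 132 133]
 [133 133 134 134 133 133 133 132 131 133 133 132 132 133 132 133 131 132]
 [133 133 134 133 134 133 133 133 132 132 132 132 134 133 133 132 132 133]
 [134 134 133 133 133 133 133 132 132 133 133 135 133 133 134 133 131 133]]
```

View pics/c4.png

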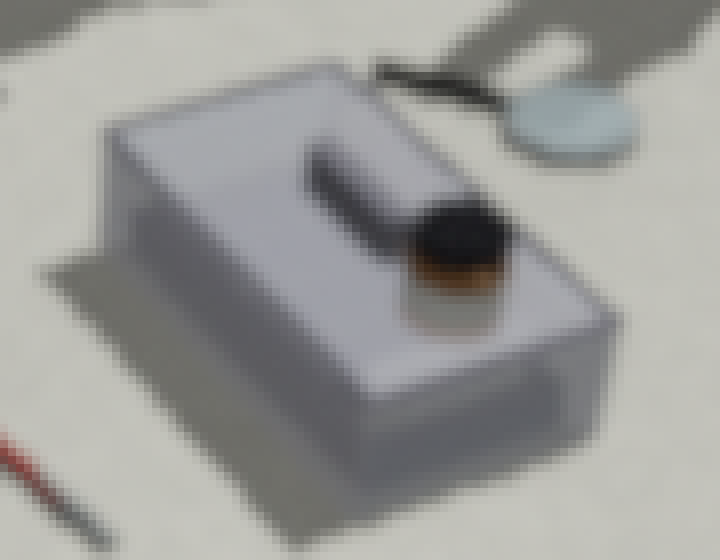

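```bash
python3 - <<'E'
from h import *
d=np.load('top0.npy',allow_pickle=True).item(); s=np.load('scene0.npy',allow_pickle=True).item()
print(onz(d,[(205.9,234.3),(209,224),(202.5,245)],.095))
# jar cap in scene: approx pixel
u=(335+458/8,115+232/8); print(onz(s,u,.115))
print(onz(s,(335+460/8,115+228/8),.115))
for c in ([.4695,.336,.095],[.542,.3177,.115]): print(proj(s,c),proj(d,c))
E
```

```text
[[0.46655921 0.33436051]
 [0.49979736 0.32619135]
 [0.43228373 0.34335398]]
[[0.54808653 0.31670757]]
[[0.54655911 0.31957661]]
[[379.63074697 136.64805176]] [[205.43630686 233.37503313]]
[[391.18718893 143.09771345]] [[210.99947633 210.12061376]]
```

```bash
cat >> h.py <<'E'
def plan(x,y,z,yaw,base=None):
    """total tool-frame shift (units) to go to x,y,z after turning to yaw(deg), tool kept down"""
    o=get_obs(); p=np.array(o['position']); R=Rn.from_euler('xyz',o['orientation'])
    T=Rn.from_euler('xyz',[np.pi,0,np.radians(yaw)])
    rv=np.degrees((R.inv()*T).as_rotvec())/5
    d=np.array([x,y,z])-p
    print('pos',p.round(4),'rpy',np.degrees(o['orientation']).round(2),'w',round(o['width'],4),'t',round(o['clock'],2),'f',np.round(o['ft_force'],1))
    print('turn units',rv.round(2),' shift in CURRENT axes',(R.inv().apply(d)/.025).round(2),' in FINAL axes',(T.inv().apply(d)/.025).round(2))
E
python3 - <<'E'
from h import *
import rig
print([n for n in dir(rig) if not n.startswith('__')])
print(globals().get('finger_overhang'))
plan(.544,.318,.20,78)
E
```

```text
['IKError', 'finger_overhang', 'get_image', 'get_obs', 'sign_off']
0.022
pos [0.167  0.6017 0.2435] rpy [-1.7999e+02  1.0000e-01  7.4480e+01] w 0.0869 t 0.1 f [ 0.1 -0.3 -0.4]
turn units [-0.    0.02 -0.7 ]  shift in CURRENT axes [-6.9  17.57  1.75]  in FINAL axes [-7.97 17.11  1.74]
```

{"op": "apply_moves", "data": {
  "motion": [
    [1,-0.44,0.95,0,0,0,-0.7],
    [1,-0.44,0.95,0,0,0,0],
    [1,-0.44,0.95,0,0,0,0],
    [1,-0.44,0.95,0,0,0,0],
    [1,-0.44,0.95,0,0,0,0],
    [1,-0.44,0.95,0,0,0,0],
    [1,-0.44,0.95,0,0,0,0],
    [1,-0.44,0.95,0,0,0,0]
  ],
  "grip_force": 15
}}

```text
clock: 0.77
position: [0.3344, 0.4742, 0.244]
orientation: [-3.141, 0.001, 1.361]
ft_force: [-0.4, 0.1, 0.1]
width: 0.087
```

{"op": "apply_moves", "data": {
  "motion": [
    [1,-0.44,0.95,0.2,0,0,0],
    [1,-0.44,0.95,0.2,0,0,0],
    [1,-0.44,0.95,0.2,0,0,0],
    [1,-0.44,0.95,0.2,0,0,0],
    [1,-0.44,0.95,0.2,0,0,0],
    [1,-0.44,0.95,0.2,0,0,0],
    [1,-0.44,0.95,0.2,0,0,0],
    [1,-0.44,0.95,0.2,0,0,0]
  ]
}}

```text
clock: 1.43
position: [0.5019, 0.3486, 0.2038]
orientation: [-3.141, 0.001, 1.361]
ft_force: [0.4, 0.6, 0.9]
width: 0.0869
```

```bash
python3 - <<'E'
from h import *
plan(.544,.318,.095,78)
E
```

```text
pos [0.5019 0.3486 0.2038] rpy [-1.7996e+02  3.0000e-02  7.7980e+01] w 0.0869 t 1.43 f [0.4 0.6 0.9]
turn units [-0.01  0.01 -0.  ]  shift in CURRENT axes [-0.85  1.91  4.35]  in FINAL axes [-0.85  1.9   4.35]
```

{"op": "apply_moves", "data": {
  "motion": [
    [1,-0.43,0.95,0,0,0,0],
    [1,-0.42,0.95,0,0,0,0],
    [1,0,0,0.9,0,0,0],
    [1,0,0,0.9,0,0,0],
    [1,0,0,0.9,0,0,0],
    [1,0,0,0.9,0,0,0],
    [1,0,0,0.75,0,0,0],
    [0.3,0,0,0,0,0,0]
  ]
}}

```text
clock: 2.1
position: [0.5408, 0.3179, 0.091]
orientation: [-3.136, 0.004, 1.361]
ft_force: [-0.5, -0.4, -0.7]
width: 0.0849
```

{"op": "apply_moves", "data": {
  "motion": [
    [0,0,0,0,0,0,0],
    [0,0,0,0,0,0,0],
    [0,0,0,0,0,0,0],
    [0,0,0,0,0,0,0],
    [0,0,0,0,0,0,0],
    [0,0,0,0,0,0,0]
  ]
}}

```text
clock: 2.6
position: [0.5437, 0.3193, 0.0967]
orientation: [3.141, -0.001, 1.361]
ft_force: [0.7, 0.7, 0.5]
width: 0.0482
```

```bash
python3 - <<'E'
from h import *
plan(.661,.007,.2,78)
d=snap('top','g1.png');s=snap('scene','g1s.png')
a=cv2.resize(d['image'][180:290,170:290],None,fx=3,fy=3);b=cv2.resize(s['image'][80:190,320:440],None,fx=3,fy=3);cv2.imwrite('pics/g1c.png',np.hstack([a,b]))
E
```

```text
pos [0.5437 0.3193 0.0967] rpy [ 1.7994e+02 -5.0000e-02  7.7990e+01] w 0.0482 t 2.6 f [0.7 0.7 0.5]
turn units [ 0.01 -0.01 -0.  ]  shift in CURRENT axes [-11.24   7.2   -4.13]  in FINAL axes [-11.24   7.19  -4.13]
```

View pics/g1c.png

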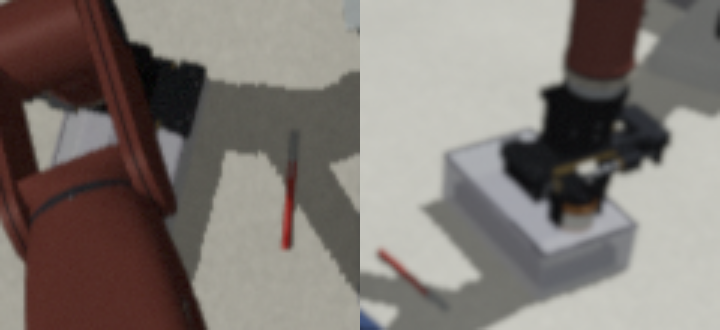

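{"op": "apply_moves", "data": {
  "motion": [
    [0,0,0,-0.3,0,0,0],
    [0,0,0,-0.8,0,0,0],
    [0,0,0,-0.9,0,0,0],
    [0,0,0,-0.9,0,0,0],
    [0,0,0,-0.8,0,0,0],
    [0,-0.5,0.3,-0.4,0,0,0],
    [0,-0.8,0.5,0,0,0,0],
    [0,-0.8,0.5,0,0,0,0]
  ],
  "grip_force": 25
}}

```text
clock: 3.37
position: [0.5646, 0.2602, 0.1995]
orientation: [3.14, -0.0, 1.363]
ft_force: [-0.0, -0.3, -0.8]
width: 0.0473
```

{"op": "apply_moves", "data": {
  "motion": [
    [0,-0.8,0.5,0,0,0,0],
    [0,-0.8,0.5,0,0,0,0],
    [0,-0.8,0.5,0,0,0,0],
    [0,-0.8,0.5,0,0,0,0],
    [0,-0.8,0.5,0,0,0,0],
    [0,-0.8,0.5,0,0,0,0],
    [0,-0.8,0.5,0,0,0,0],
    [0,-0.8,0.5,0,0,0,0]
  ]
}}

```text
clock: 4.03
position: [0.6284, 0.0814, 0.1977]
orientation: [-3.14, 0.001, 1.361]
ft_force: [1.0, 0.6, -0.8]
width: 0.0478
```

{"op": "apply_moves", "data": {
  "motion": [
    [0,-0.8,0.5,0,0,0,0],
    [0,-0.8,0.5,0,0,0,0],
    [0,-0.5,0.5,0,0,0,0],
    [0,0,0,0,0,0,0],
    [0,0,0,0,0,0,0]
  ]
}}

```text
clock: 4.45
position: [0.6541, 0.0227, 0.1976]
orientation: [-3.14, 0.0, 1.359]
ft_force: [-1.2, 0.1, -1.3]
width: 0.0475
```

```bash
python3 - <<'E'
from h import *
plan(.661,.007,.100,78)
d=snap('top','g2.png');s=snap('scene','g2s.png')
a=cv2.resize(d['image'][110:230,260:380],None,fx=3,fy=3);b=cv2.resize(s['image'][120:240,290:410],None,fx=3,fy=3);cv2.imwrite('pics/g2c.png',np.hstack([a,b]))
E
```

```text
pos [0.6541 0.0227 0.1976] rpy [-1.7992e+02  1.0000e-02  7.7860e+01] w 0.0475 t 4.45 f [-1.2  0.1 -1.3]
turn units [-0.02  0.   -0.03]  shift in CURRENT axes [-0.56  0.41  3.9 ]  in FINAL axes [-0.56  0.4   3.9 ]
```

View pics/g2c.png

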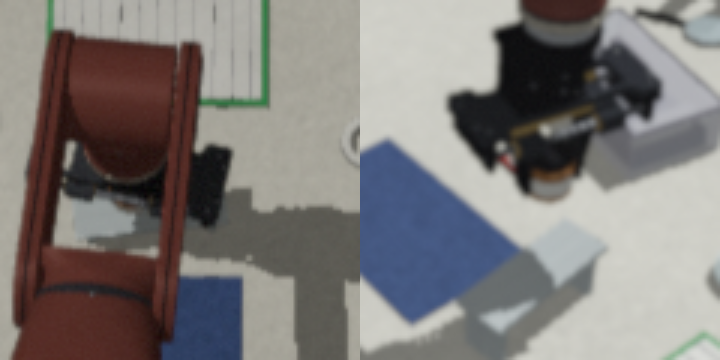

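{"op": "apply_moves", "data": {
  "motion": [
    [0,-0.56,0.4,0,0,0,0],
    [0,0,0,0.6,0,0,0],
    [0,0,0,0.7,0,0,0],
    [0,0,0,0.7,0,0,0],
    [0,0,0,0.7,0,0,0],
    [0,0,0,0.6,0,0,0],
    [0,0,0,0.3,0,0,0],
    [0,0,0,0,0,0,0]
  ]
}}

```text
clock: 5.22
position: [0.6595, 0.0092, 0.1058]
orientation: [-3.137, 0.001, 1.362]
ft_force: [-0.9, 0.2, -0.8]
width: 0.0475
```

{"op": "apply_moves", "data": {
  "motion": [
    [0,0,0,0,0,0,0],
    [0,0,0,0.1,0,0,0],
    [0,0,0,0.1,0,0,0],
    [0,0,0,0,0,0,0]
  ]
}}

```text
clock: 5.55
position: [0.6616, 0.0087, 0.1039]
orientation: [3.141, -0.0, 1.361]
ft_force: [0.0, -1.1, -1.0]
width: 0.0472
```

```bash
python3 - <<'E'
from h import *
plan(.661,.007,.100,78)
E
```

```text
pos [0.6616 0.0087 0.1039] rpy [179.94  -0.    77.99] w 0.0472 t 5.55 f [ 0.  -1.1 -1. ]
turn units [ 0.01 -0.   -0.  ]  shift in CURRENT axes [-0.07 -0.01  0.15]  in FINAL axes [-0.07 -0.01  0.15]
```

{"op": "apply_moves", "data": {
  "motion": [
    [0,0,0,0.06,0,0,0],
    [0,0,0,0.06,0,0,0],
    [0,0,0,0,0,0,0]
  ]
}}

```text
clock: 5.8
position: [0.6611, 0.0087, 0.1001]
orientation: [-3.141, 0.0, 1.361]
ft_force: [0.3, -0.5, -0.9]
width: 0.0475
```

{"op": "apply_moves", "data": {
  "motion": [
    [0,0,0,0.04,0,0,0],
    [0,0,0,0.0,0,0,0],
    [0,0,0,0,0,0,0]
  ]
}}

```text
clock: 6.05
position: [0.6613, 0.0087, 0.0996]
orientation: [3.141, 0.0, 1.361]
ft_force: [-2.4, 0.4, 2.5]
width: 0.0475
```

Touching (force now +2.5 N). Release and back up.

{"op": "apply_moves", "data": {
  "motion": [
    [0.3,0,0,0,0,0,0],
    [0.65,0,0,0,0,0,0],
    [1,0,0,0,0,0,0],
    [1,0,0,0,0,0,0],
    [1,0,0,0,0,0,0],
    [1,0,0,0,0,0,0],
    [1,0,0,-0.4,0,0,0],
    [1,0,0,-0.8,0,0,0]
  ]
}}

```text
clock: 6.72
position: [0.6591, 0.0089, 0.1268]
orientation: [-3.136, 0.001, 1.361]
ft_force: [-0.5, -0.7, -0.7]
width: 0.0839
```

{"op": "apply_moves", "data": {
  "motion": [
    [1,0,0,-0.9,0,0,0],
    [1,0,0,-0.9,0,0,0],
    [1,0,0,-0.9,0,0,0],
    [1,0,0,-0.5,0,0,0],
    [1,0.8,-0.5,0,0,0,0],
    [1,0.8,-0.5,0,0,0,0],
    [1,0.8,-0.5,0,0,0,0],
    [1,0.8,-0.5,0,0,0,0]
  ]
}}

```text
clock: 7.38
position: [0.6285, 0.098, 0.2095]
orientation: [3.142, -0.0, 1.36]
ft_force: [0.1, 0.1, -0.3]
width: 0.0873
```

```bash
python3 - <<'E'
from h import *
plan(.468,.335,.2,78)
d=snap('top','g3.png');s=snap('scene','g3s.png')
a=cv2.resize(d['image'][150:290,170:330],None,fx=2.4,fy=2.4);b=cv2.resize(s['image'][110:250,290:450],None,fx=2.4,fy=2.4);cv2.imwrite('pics/g3c.png',np.hstack([a,b]))
E
```

```text
pos [0.6285 0.098  0.2095] rpy [ 1.800e+02 -1.000e-02  7.795e+01] w 0.0873 t 7.38 f [ 0.1  0.1 -0.3]
turn units [ 0.   -0.   -0.01]  shift in CURRENT axes [ 7.93 -8.26  0.38]  in FINAL axes [ 7.94 -8.25  0.38]
```

View pics/g3c.png

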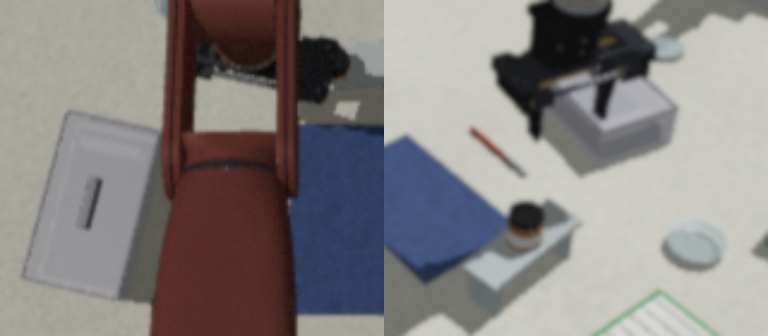

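```bash
cat >> h.py <<'E'
def handle(d,x0,x1,y0,y1):
    """dark (shadow/side) strip + fin strip on hood top; returns rect at z=.095 of fin top approx"""
    g=d['image'].astype(int).mean(2)[y0:y1,x0:x1]
    m=(g<126); c=blobs(m,10)[:2]
    return [(cv2.contourArea(x),rect(d,x+np.array([x0,y0]),.095)) for x in c]
E
python3 - <<'E'
from h import *
d=np.load('top0.npy',allow_pickle=True).item(); e=get_image('top')
print(handle(d,197,217,221,249)); print(handle(e,197,217,221,249))
E
```

```text
[(143.0, (array([467., 331.]), array([75., 24.], dtype=float32), np.float32(-11.9)))]
[(74.5, (array([467., 330.]), array([69., 19.], dtype=float32), np.float32(-11.1)))]
```

{"op": "apply_moves", "data": {
  "motion": [
    [1,0.79,-0.82,0,0,0,0],
    [1,0.79,-0.82,0,0,0,0],
    [1,0.79,-0.82,0,0,0,0],
    [1,0.79,-0.82,0,0,0,0],
    [1,0.79,-0.82,0,0,0,0],
    [1,0.79,-0.82,0,0,0,0],
    [1,0.79,-0.82,0,0,0,0],
    [1,0.79,-0.82,0,0,0,0]
  ]
}}

```text
clock: 8.2
position: [0.5014, 0.2861, 0.2095]
orientation: [3.141, 0.0, 1.36]
ft_force: [-0.7, 0.4, 0.1]
width: 0.0868
```

{"op": "apply_moves", "data": {
  "motion": [
    [1,0.79,-0.82,0,0,0,0],
    [1,0.79,-0.82,0.3,0,0,0],
    [1,0,0,0.7,0,0,0],
    [1,0,0,0.8,0,0,0],
    [1,0,0,0.8,0,0,0],
    [1,0,0,0.7,0,0,0],
    [1,0,0,0.4,0,0,0],
    [1,0,0,0,0,0,0]
  ]
}}

```text
clock: 8.87
position: [0.4685, 0.3317, 0.1141]
orientation: [-3.138, 0.003, 1.36]
ft_force: [-0.7, -0.1, 0.8]
width: 0.0868
```

```bash
python3 - <<'E'
from h import *
plan(.468,.335,.094,78)
E
```

```text
pos [0.4685 0.3317 0.1141] rpy [-179.8     0.19   77.94] w 0.0868 t 8.87 f [-0.7 -0.1  0.8]
turn units [-0.04  0.04 -0.01]  shift in CURRENT axes [ 0.13 -0.05  0.8 ]  in FINAL axes [ 0.12 -0.05  0.8 ]
```

{"op": "apply_moves", "data": {
  "motion": [
    [1,0.12,-0.05,0,0,0,0],
    [1,0,0,0.2,0,0,0],
    [1,0,0,0.2,0,0,0],
    [1,0,0,0.2,0,0,0],
    [1,0,0,0,0,0,0],
    [1,0,0,0,0,0,0]
  ]
}}

```text
clock: 9.37
position: [0.4688, 0.3363, 0.1016]
orientation: [-3.141, 0.0, 1.361]
ft_force: [0.3, -0.1, 0.5]
width: 0.0873
```

```bash
python3 - <<'E'
from h import *
plan(.468,.335,.094,78)
E
```

```text
pos [0.4688 0.3363 0.1016] rpy [-1.7998e+02  2.0000e-02  7.7990e+01] w 0.0873 t 9.37 f [ 0.3 -0.1  0.5]
turn units [-0.  0. -0.]  shift in CURRENT axes [-0.06 -0.02  0.3 ]  in FINAL axes [-0.06 -0.02  0.3 ]
```

{"op": "apply_moves", "data": {
  "motion": [
    [1,0,0,0.15,0,0,0],
    [1,0,0,0.15,0,0,0],
    [0.4,0,0,0,0,0,0],
    [0.2,0,0,0,0,0,0],
    [0,0,0,0,0,0,0],
    [0,0,0,0,0,0,0],
    [0,0,0,0,0,0,0],
    [0,0,0,0,0,0,0]
  ],
  "grip_force": 40
}}

```text
clock: 10.03
position: [0.4691, 0.3364, 0.0944]
orientation: [3.141, -0.0, 1.361]
ft_force: [1.0, 0.6, 0.5]
width: 0.0547
```

{"op": "apply_moves", "data": {
  "motion": [
    [0,0,0,0,0,0,0],
    [0,0,0,0,0,0,0],
    [0,0,0,0,0,0,0],
    [0,0,0,0,0,0,0]
  ]
}}

```text
clock: 10.37
position: [0.469, 0.3364, 0.0943]
orientation: [3.142, -0.0, 1.361]
ft_force: [0.5, 0.2, 0.1]
width: 0.028
```

```bash
python3 - <<'E'
from h import *
plan(.468,.335,.220,78)
E
```

```text
pos [0.469  0.3364 0.0943] rpy [180.    -0.    77.98] w 0.028 t 10.37 f [0.5 0.2 0.1]
turn units [ 0. -0. -0.]  shift in CURRENT axes [-0.06 -0.03 -5.03]  in FINAL axes [-0.06 -0.03 -5.03]
```

{"op": "apply_moves", "data": {
  "motion": [
    [0,0,0,0,0,0,0],
    [0,0,0,0,0,0,0],
    [0,0,0,0,0,0,0],
    [0,0,0,0,0,0,0],
    [0,0,0,0,0,0,0]
  ]
}}

```text
clock: 10.78
position: [0.469, 0.3361, 0.0943]
orientation: [-3.141, 0.001, 1.361]
ft_force: [-1.4, -2.9, 1.2]
width: 0.0139
```

{"op": "apply_moves", "data": {
  "motion": [
    [0,0,0,-0.1,0,0,0],
    [0,0,0,-0.3,0,0,0],
    [0,0,0,-0.5,0,0,0],
    [0,0,0,-0.6,0,0,0],
    [0,0,0,-0.6,0,0,0],
    [0,0,0,-0.6,0,0,0],
    [0,0,0,-0.6,0,0,0],
    [0,0,0,-0.6,0,0,0]
  ]
}}

```text
clock: 11.45
position: [0.4691, 0.3367, 0.1938]
orientation: [3.141, -0.001, 1.361]
ft_force: [0.3, 0.4, -2.8]
width: 0.0141
```

```bash
python3 - <<'E'
from h import *
plan(.459,-.015,.220,90)
s=snap('scene','g4s.png')
cv2.imwrite('pics/g4c.png',cv2.resize(s['image'][60:220,290:470],None,fx=4,fy=3.7))
E
```

```text
pos [0.4691 0.3367 0.1938] rpy [ 1.7995e+02 -6.0000e-02  7.7990e+01] w 0.0141 t 11.45 f [ 0.3  0.4 -2.8]
turn units [ 0.01 -0.01 -2.4 ]  shift in CURRENT axes [-13.84   2.53  -1.06]  in FINAL axes [-14.07  -0.4   -1.05]
```

View pics/g4c.png

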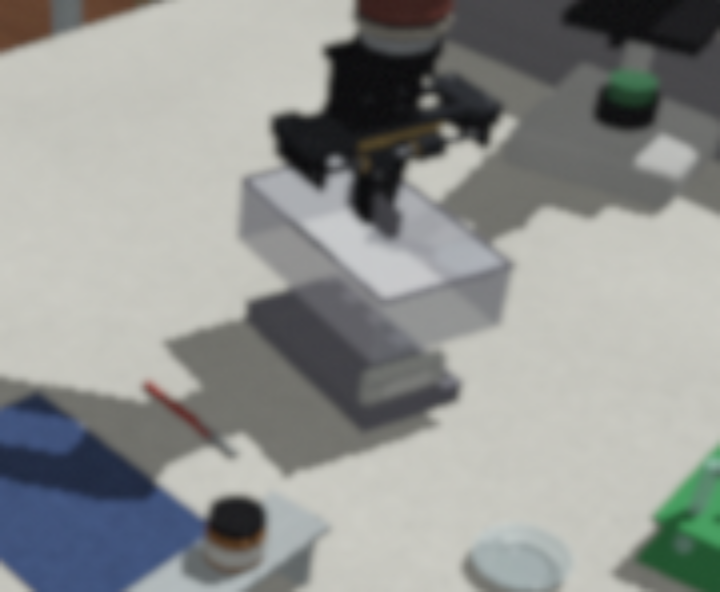

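{"op": "apply_moves", "data": {
  "motion": [
    [0,0,0,-0.3,0,0,-0.4],
    [0,0,0,-0.4,0,0,-0.8],
    [0,0,0,-0.2,0,0,-0.8],
    [0,-0.2,0,-0.1,0,0,-0.4],
    [0,-0.5,-0.03,0,0,0,0],
    [0,-0.7,-0.03,0,0,0,0],
    [0,-0.8,-0.03,0,0,0,0],
    [0,-0.8,-0.03,0,0,0,0]
  ]
}}

```text
clock: 12.17
position: [0.4653, 0.2601, 0.2165]
orientation: [-3.141, 0.0, 1.57]
ft_force: [-0.1, 0.1, -3.2]
width: 0.0138
```

{"op": "apply_moves", "data": {
  "motion": [
    [0,-0.8,-0.03,0,0,0,0],
    [0,-0.8,-0.03,0,0,0,0],
    [0,-0.8,-0.03,0,0,0,0],
    [0,-0.8,-0.03,0,0,0,0],
    [0,-0.8,-0.03,0,0,0,0],
    [0,-0.8,-0.03,0,0,0,0],
    [0,-0.8,-0.03,0,0,0,0],
    [0,-0.8,-0.03,0,0,0,0]
  ]
}}

```text
clock: 12.83
position: [0.4591, 0.0999, 0.2166]
orientation: [-3.142, 0.0, 1.569]
ft_force: [-0.2, -1.0, -2.5]
width: 0.0136
```

{"op": "apply_moves", "data": {
  "motion": [
    [0,-0.8,-0.03,0,0,0,0],
    [0,-0.8,-0.03,0,0,0,0],
    [0,-0.8,-0.03,0,0,0,0],
    [0,-0.8,-0.03,0,0,0,0],
    [0,-0.6,0,0,0,0,0],
    [0,-0.4,0,0,0,0,0],
    [0,-0.2,0,0,0,0,0],
    [0,0,0,0,0,0,0]
  ]
}}

```text
clock: 13.5
position: [0.4565, -0.0094, 0.2168]
orientation: [3.142, 0.0, 1.568]
ft_force: [0.3, -0.0, -2.7]
width: 0.0136
```

```bash
python3 - <<'E'
from h import *
plan(.459,-.015,.100,90)
s=snap('scene','g5s.png')
cv2.imwrite('pics/g5c.png',cv2.resize(s['image'][60:260,220:460],None,fx=3,fy=3))
d=snap('top','g5t.png')
cv2.imwrite('pics/g5d.png',cv2.resize(d['image'][180:290,170:290],None,fx=5,fy=5,interpolation=cv2.INTER_CUBIC))
E
```

```text
pos [ 0.4565 -0.0094  0.2168] rpy [1.800e+02 1.000e-02 8.987e+01] w 0.0136 t 13.5 f [ 0.3 -0.  -2.7]
turn units [ 0.    0.   -0.03]  shift in CURRENT axes [-0.22  0.1   4.67]  in FINAL axes [-0.22  0.1   4.67]
```

View pics/g5c.png

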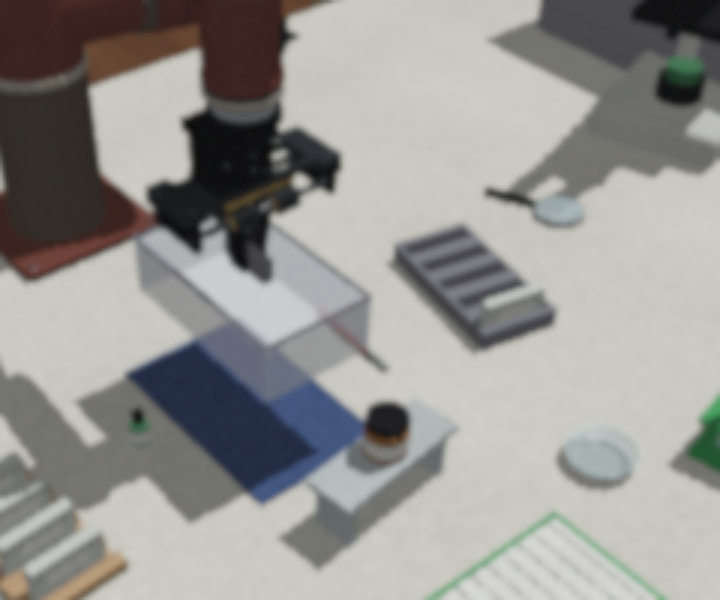

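View pics/g5d.png

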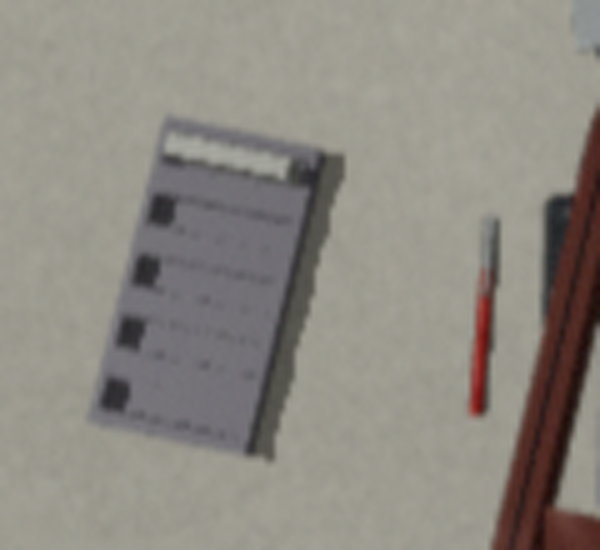

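{"op": "apply_moves", "data": {
  "motion": [
    [0,-0.22,0.1,0.3,0,0,0],
    [0,0,0,0.6,0,0,0],
    [0,0,0,0.7,0,0,0],
    [0,0,0,0.7,0,0,0],
    [0,0,0,0.7,0,0,0],
    [0,0,0,0.7,0,0,0],
    [0,0,0,0.5,0,0,0],
    [0,0,0,0.2,0,0,0]
  ]
}}

```text
clock: 14.27
position: [0.4576, -0.0133, 0.1041]
orientation: [-3.138, -0.001, 1.572]
ft_force: [-0.9, 0.0, -2.6]
width: 0.0139
```

{"op": "apply_moves", "data": {
  "motion": [
    [0,0,0,0,0,0,0],
    [0,0,0,0,0,0,0]
  ]
}}

```text
clock: 14.43
position: [0.4594, -0.0139, 0.1068]
orientation: [-3.141, -0.0, 1.571]
ft_force: [0.2, -0.6, -2.3]
width: 0.0135
```

{"op": "apply_moves", "data": {
  "motion": [
    [0,0,0,0.1,0,0,0],
    [0,0,0,0.1,0,0,0],
    [0,0,0,0.1,0,0,0],
    [0,0,0,0,0,0,0],
    [0,0,0,0,0,0,0]
  ]
}}

```text
clock: 14.85
position: [0.4592, -0.0141, 0.0993]
orientation: [3.142, 0.0, 1.57]
ft_force: [0.0, -0.2, -2.9]
width: 0.0139
```

{"op": "apply_moves", "data": {
  "motion": [
    [0,0,0,0.06,0,0,0],
    [0,0,0,0.06,0,0,0],
    [0,0,0,0,0,0,0]
  ]
}}

```text
clock: 15.1
position: [0.4594, -0.0142, 0.0963]
orientation: [3.141, 0.0, 1.57]
ft_force: [0.7, -0.3, -2.3]
width: 0.0138
```

{"op": "apply_moves", "data": {
  "motion": [
    [0,0,0,0.04,0,0,0],
    [0,0,0,0,0,0,0],
    [0,0,0,0,0,0,0]
  ]
}}

```text
clock: 15.35
position: [0.4594, -0.0142, 0.0962]
orientation: [3.142, 0.0, 1.571]
ft_force: [-3.7, -0.3, 6.3]
width: 0.0137
```

Hood on the pad (force now upward). Releasing and rising.

{"op": "apply_moves", "data": {
  "motion": [
    [0.3,0,0,0,0,0,0],
    [0.6,0,0,0,0,0,0],
    [1,0,0,0,0,0,0],
    [1,0,0,0,0,0,0],
    [1,0,0,0,0,0,0],
    [1,0,0,0,0,0,0],
    [1,0,0,0,0,0,0],
    [1,0,0,0,0,0,0]
  ]
}}

```text
clock: 16.02
position: [0.4592, -0.0141, 0.0953]
orientation: [-3.142, -0.0, 1.57]
ft_force: [0.0, 0.2, 0.6]
width: 0.059
```

{"op": "apply_moves", "data": {
  "motion": [
    [1,0,0,0,0,0,0],
    [1,0,0,-0.4,0,0,0],
    [1,0,0,-0.8,0,0,0],
    [1,0,0,-0.8,0,0,0],
    [1,0,0,-0.8,0,0,0],
    [1,0,0,-0.8,0,0,0],
    [1,0,0,-0.8,0,0,0],
    [1,0,0,-0.4,0,0,0]
  ]
}}

```text
clock: 16.68
position: [0.4605, -0.0143, 0.2188]
orientation: [3.137, 0.001, 1.571]
ft_force: [0.6, -0.4, 1.2]
width: 0.087
```

```bash
python3 - <<'E'
from h import *
plan(.489,-.316,.20,94.8)
d=snap('top','g6t.png'); np.save('top6.npy',d,allow_pickle=True); np.save('scene6.npy',snap('scene','g6s.png'),allow_pickle=True)
im=d['image'].astype(int); b,g,r=im[...,0],im[...,1],im[...,2]; v=im.max(2)
m=np.zeros(v.shape,bool); m[185:285,170:248]=1
c=blobs((b-r>-6)&(v>95)&m); print([(cv2.contourArea(x),rect(d,x,.026)) for x in c[:3]])
mm=(v<60)&m; 
h=cv2.convexHull(c[0]); print(cv2.approxPolyDP(h,3,True).reshape(-1,2).tolist())
print(onz(d,cv2.approxPolyDP(h,3,True).reshape(-1,2),.026).round(3).tolist())
for x in blobs(mm,4): print('dark',rect(d,x,.026))
c=blobs((r-b>2)&(v>130)&m&(cv2.drawContours(np.zeros(v.shape,np.uint8),[h],-1,1,-1)>0),5); print([(cv2.contourArea(x),rect(d,x,.054)) for x in c[:3]])
k=blobs((r-b<25)&(r>110)&(np.arange(640)[None]>388)&(np.arange(640)[None]<425)&(np.arange(400)[:,None]>207)&(np.arange(400)[:,None]<262),10)
for x in k: print('m',cv2.contourArea(x),cv2.boundingRect(x),rect(d,x,.054))
E
```

```text
pos [ 0.4605 -0.0143  0.2188] rpy [1.7976e+02 5.0000e-02 8.9990e+01] w 0.087 t 16.68 f [ 0.6 -0.4  1.2]
turn units [ 0.05  0.01 -0.96]  shift in CURRENT axes [-12.07   1.14   0.77]  in FINAL axes [-12.12   0.13   0.75]
[(1779.0, (array([466., 334.]), array([211., 110.], dtype=float32), np.float32(-11.5)))]
[[203, 203], [234, 210], [218, 270], [187, 263]]
[[0.579, 0.366], [0.556, 0.26], [0.356, 0.304], [0.377, 0.407]]
dark (array([433., 383.]), array([13., 10.], dtype=float32), np.float32(3.2))
dark (array([474., 375.]), array([14., 10.], dtype=float32), np.float32(3.2))
dark (array([394., 390.]), array([13., 10.], dtype=float32), np.float32(3.3))
dark (array([516., 367.]), array([10., 10.], dtype=float32), np.float32(-89.2))
dark (array([532., 267.]), array([20., 10.], dtype=float32), np.float32(2.5))
[(81.0, (array([550., 318.]), array([81., 14.], dtype=float32), np.float32(78.7)))]
m 188.0 (394, 208, 31, 33) (array([ 505., -344.]), array([122.,  87.], dtype=float32), np.float32(-57.9))
m 83.5 (391, 209, 27, 6) (array([ 556., -309.]), array([86., 14.], dtype=float32), np.float32(-85.3))
m 24.5 (414, 250, 8, 5) (array([ 422., -351.]), array([23., 13.], dtype=float32), np.float32(-89.2))
```

View pics/g6t.png

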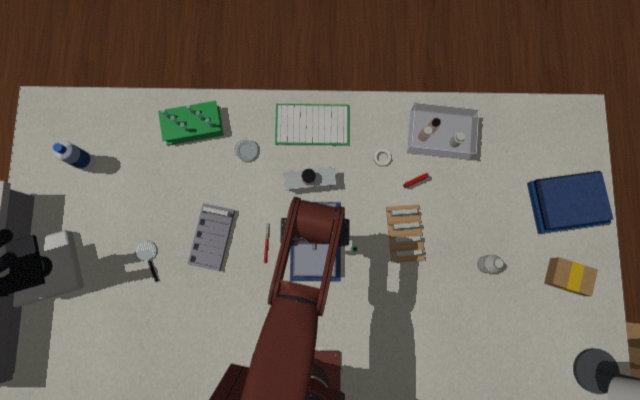

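{"op": "apply_moves", "data": {
  "motion": [
    [1,0,0,0,0,0,1],
    [0.7,0,0,0,0,0,1],
    [0.4,0,0,0,0,0,1],
    [0.4,0,0,0,0,0,1],
    [0.4,0,0,0,0,0,1],
    [0.4,0,0,0,0,0,1],
    [0.4,0,0,0,0,0,1],
    [0.4,0,0,0,0,0,1]
  ],
  "grip_force": 25
}}

```text
clock: 17.45
position: [0.4583, -0.0139, 0.2136]
orientation: [-3.139, 0.001, 0.868]
ft_force: [-0.8, -0.3, 0.3]
width: 0.0481
```

{"op": "apply_moves", "data": {
  "motion": [
    [0.4,0,0,0,0,0,1],
    [0.4,0,0,0,0,0,1],
    [0.4,0,0,0,0,0,1],
    [0.4,0,0,0,0,0,1],
    [0.4,0,0,0,0,0,1],
    [0.4,0,0,0,0,0,1],
    [0.4,0,0,0,0,0,1],
    [0.4,0,0,0,0,0,1]
  ]
}}

```text
clock: 18.12
position: [0.4583, -0.0139, 0.2136]
orientation: [-3.141, 0.002, 0.17]
ft_force: [0.3, 0.1, 0.5]
width: 0.0351
```

{"op": "apply_moves", "data": {
  "motion": [
    [0.4,0,0,0,0,0,1],
    [0.4,0,0,0,0,0,0],
    [0.4,0,0,0,0,0,0]
  ]
}}

```text
clock: 18.37
position: [0.4586, -0.014, 0.2141]
orientation: [-3.141, 0.002, 0.09]
ft_force: [0.3, 0.7, 0.5]
width: 0.0346
```

```bash
python3 - <<'E'
from h import *
plan(.558,-.310,.20,4.8)
E
```

```text
pos [ 0.4586 -0.014   0.2141] rpy [-1.7997e+02  1.1000e-01  5.1400e+00] w 0.0346 t 18.37 f [0.3 0.7 0.5]
turn units [-0.01  0.02  0.07]  shift in CURRENT axes [ 2.9  12.15  0.55]  in FINAL axes [ 2.97 12.13  0.56]
```

{"op": "apply_moves", "data": {
  "motion": [
    [0.4,0.2,0.8,0,0,0,0.07],
    [0.4,0.2,0.8,0,0,0,0],
    [0.4,0.2,0.8,0,0,0,0],
    [0.4,0.2,0.8,0,0,0,0],
    [0.4,0.2,0.8,0,0,0,0],
    [0.4,0.2,0.8,0,0,0,0],
    [0.4,0.2,0.8,0,0,0,0],
    [0.4,0.2,0.8,0,0,0,0]
  ]
}}

```text
clock: 19.03
position: [0.5121, -0.1712, 0.2145]
orientation: [-3.141, 0.001, 0.084]
ft_force: [0.6, -0.2, 0.1]
width: 0.0347
```

{"op": "apply_moves", "data": {
  "motion": [
    [0.4,0.2,0.8,0,0,0,0],
    [0.4,0.2,0.8,0,0,0,0],
    [0.4,0.2,0.8,0.2,0,0,0],
    [0.4,0.2,0.8,0.5,0,0,0],
    [0.4,0.2,0.6,0.8,0,0,0],
    [0.4,0.1,0.3,0.9,0,0,0],
    [0.4,0,0,0.8,0,0,0],
    [0.4,0,0,0,0,0,0]
  ]
}}

```text
clock: 19.7
position: [0.5447, -0.2689, 0.1293]
orientation: [-3.136, 0.007, 0.082]
ft_force: [-0.5, 0.5, -0.1]
width: 0.0349
```

{"op": "apply_moves", "data": {
  "motion": [
    [0.4,0,0,0,0,0,0],
    [0.4,0,0,0,0,0,0]
  ]
}}

```text
clock: 19.87
position: [0.5481, -0.2702, 0.136]
orientation: [3.141, -0.0, 0.082]
ft_force: [-0.2, -0.1, 1.1]
width: 0.035
```

```bash
python3 - <<'E'
from h import *
plan(.558,-.310,.054,4.8)
s=snap('scene','g7s.png')
cv2.imwrite('pics/g7c.png',cv2.resize(s['image'][130:290,150:330],None,fx=4,fy=3.7))
E
```

```text
pos [ 0.5481 -0.2702  0.136 ] rpy [ 1.7998e+02 -2.0000e-02  4.7100e+00] w 0.035 t 19.87 f [-0.2 -0.1  1.1]
turn units [ 0.   -0.   -0.02]  shift in CURRENT axes [0.26 1.62 3.28]  in FINAL axes [0.26 1.62 3.28]
```

View pics/g7c.png

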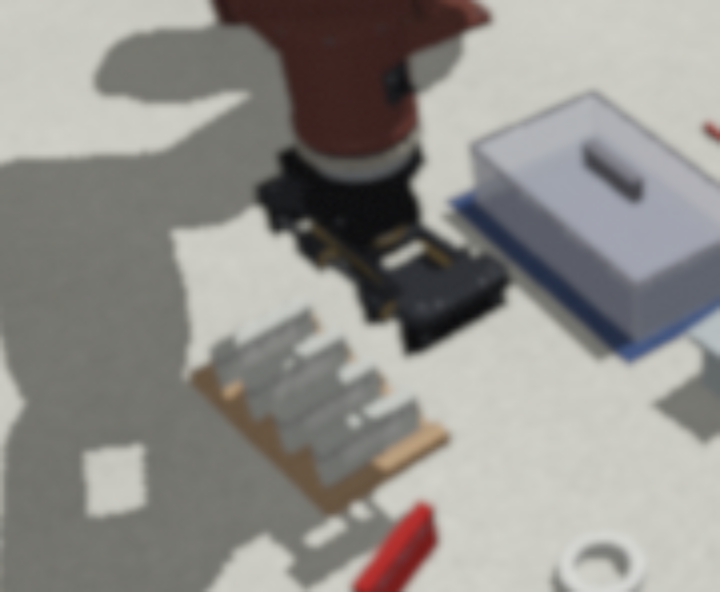

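{"op": "apply_moves", "data": {
  "motion": [
    [0.4,0.13,0.81,0,0,0,0],
    [0.4,0.13,0.81,0,0,0,0],
    [0.4,0,0,0.5,0,0,0],
    [0.4,0,0,0.6,0,0,0],
    [0.4,0,0,0.5,0,0,0],
    [0.4,0,0,0,0,0,0],
    [0.4,0,0,0,0,0,0]
  ]
}}

```text
clock: 20.5
position: [0.557, -0.3091, 0.0946]
orientation: [-3.14, 0.001, 0.082]
ft_force: [0.3, 0.9, -0.0]
width: 0.0349
```

```bash
python3 - <<'E'
from h import *
plan(.558,-.310,.054,4.8)
s=snap('scene','g8s.png')
cv2.imwrite('pics/g8c.png',cv2.resize(s['image'][180:290,180:300],None,fx=6,fy=5.4))
E
```

```text
pos [ 0.557  -0.3091  0.0946] rpy [-1.7992e+02  8.0000e-02  4.6700e+00] w 0.0349 t 20.5 f [ 0.3  0.9 -0. ]
turn units [-0.02  0.02 -0.03]  shift in CURRENT axes [0.04 0.04 1.62]  in FINAL axes [0.04 0.04 1.62]
```

View pics/g8c.png

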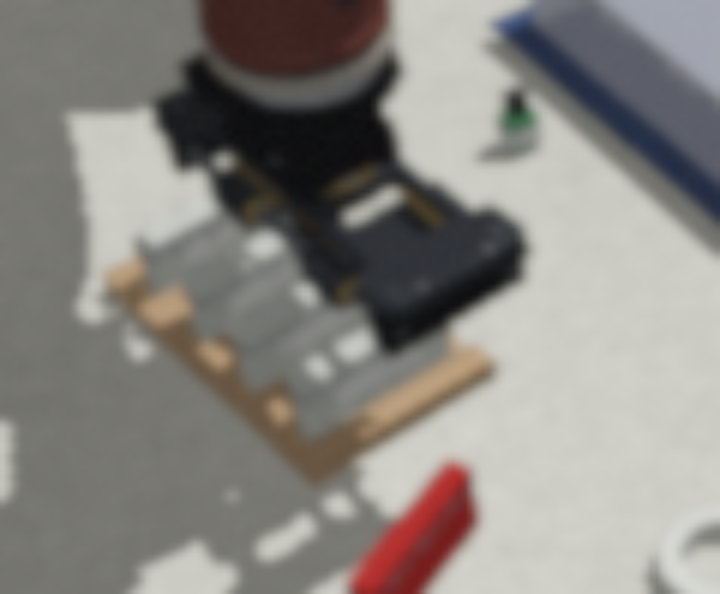

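{"op": "apply_moves", "data": {
  "motion": [
    [0.4,0.04,0.04,0.3,0,0,0],
    [0.4,0,0,0.35,0,0,0],
    [0.4,0,0,0.35,0,0,0],
    [0.4,0,0,0,0,0,0]
  ]
}}

```text
clock: 20.88
position: [0.5574, -0.31, 0.0677]
orientation: [-3.139, 0.003, 0.081]
ft_force: [-0.6, -0.3, -0.5]
width: 0.0349
```

{"op": "apply_moves", "data": {
  "motion": [
    [0.4,0,0,0.3,0,0,0],
    [0.4,0,0,0.3,0,0,0],
    [0.4,0,0,0,0,0,0],
    [0,0,0,0,0,0,0],
    [0,0,0,0,0,0,0],
    [0,0,0,0,0,0,0],
    [0,0,0,0,0,0,0],
    [0,0,0,0,0,0,0]
  ]
}}

```text
clock: 21.55
position: [0.5589, -0.3112, 0.0558]
orientation: [3.141, -0.001, 0.081]
ft_force: [-0.2, -0.4, 0.9]
width: 0.0138
```

```bash
python3 - <<'E'
from h import *
plan(.558,-.310,.054,4.8)
E
```

```text
pos [ 0.5589 -0.3112  0.0558] rpy [ 1.7997e+02 -4.0000e-02  4.6300e+00] w 0.0138 t 21.55 f [-0.2 -0.4  0.9]
turn units [ 0.01 -0.01 -0.03]  shift in CURRENT axes [-0.03 -0.05  0.07]  in FINAL axes [-0.03 -0.05  0.07]
```

{"op": "apply_moves", "data": {
  "motion": [
    [0,0,0,0,0,0,0],
    [0,0,0,-0.3,0,0,0],
    [0,0,0,-0.7,0,0,0],
    [0,0,0,-0.8,0,0,0],
    [0,0,0,-0.8,0,0,0],
    [0,0,0,-0.8,0,0,0],
    [0,0,0,-0.8,0,0,0],
    [0,0,0,-0.8,0,0,0]
  ]
}}

```text
clock: 22.22
position: [0.5586, -0.3109, 0.1818]
orientation: [3.141, -0.0, 0.081]
ft_force: [0.7, -0.2, -0.6]
width: 0.0138
```

{"op": "apply_moves", "data": {
  "motion": [
    [0,0,0,-0.6,0,0,0.4],
    [0,0,0,-0.3,0,0,0.8],
    [0,0,0,0,0,0,0.8],
    [0,0,0,0,0,0,0.8],
    [0,0,0,0,0,0,0.4],
    [0,0,0,0,0,0,0]
  ]
}}

```text
clock: 22.72
position: [0.5586, -0.3109, 0.2034]
orientation: [3.141, -0.0, -0.2]
ft_force: [0.2, -0.9, -0.6]
width: 0.0137
```

```bash
python3 - <<'E'
from h import *
plan(.507,.3256,.2,-11.5)
s=snap('scene','g9s.png')
cv2.imwrite('pics/g9c.png',cv2.resize(s['image'][130:290,150:330],None,fx=4,fy=3.7))
E
```

```text
pos [ 0.5586 -0.3109  0.2034] rpy [ 1.7999e+02 -2.0000e-02 -1.1430e+01] w 0.0137 t 22.72 f [ 0.2 -0.9 -0.6]
turn units [ 0.   -0.    0.01]  shift in CURRENT axes [ -7.07 -24.55   0.13]  in FINAL axes [ -7.1  -24.54   0.14]
```

View pics/g9c.png

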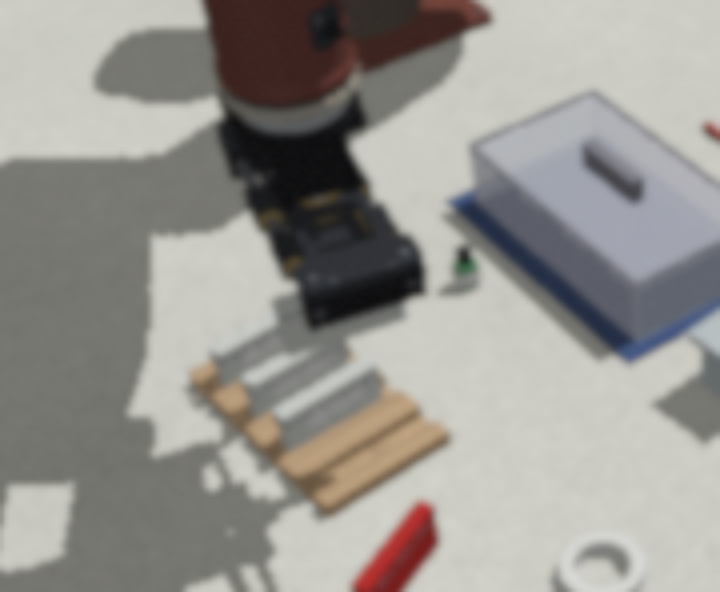

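{"op": "apply_moves", "data": {
  "motion": [
    [0,-0.15,-0.5,0,0,0,0],
    [0,-0.23,-0.8,0,0,0,0],
    [0,-0.26,-0.9,0,0,0,0],
    [0,-0.26,-0.9,0,0,0,0],
    [0,-0.26,-0.9,0,0,0,0],
    [0,-0.26,-0.9,0,0,0,0],
    [0,-0.26,-0.9,0,0,0,0],
    [0,-0.26,-0.9,0,0,0,0]
  ]
}}

```text
clock: 23.43
position: [0.5435, -0.1352, 0.2029]
orientation: [-3.141, 0.0, -0.197]
ft_force: [0.3, 0.1, 0.1]
width: 0.0137
```

{"op": "apply_moves", "data": {
  "motion": [
    [0,-0.26,-0.9,0,0,0,0],
    [0,-0.26,-0.9,0,0,0,0],
    [0,-0.26,-0.9,0,0,0,0],
    [0,-0.26,-0.9,0,0,0,0],
    [0,-0.26,-0.9,0,0,0,0],
    [0,-0.26,-0.9,0,0,0,0],
    [0,-0.26,-0.9,0,0,0,0],
    [0,-0.26,-0.9,0,0,0,0]
  ]
}}

```text
clock: 24.1
position: [0.5277, 0.0514, 0.2029]
orientation: [-3.141, 0.0, -0.197]
ft_force: [0.3, -0.2, -0.0]
width: 0.0138
```

{"op": "apply_moves", "data": {
  "motion": [
    [0,-0.26,-0.9,0,0,0,0],
    [0,-0.26,-0.9,0,0,0,0],
    [0,-0.26,-0.9,0,0,0,0],
    [0,-0.26,-0.9,0,0,0,0],
    [0,-0.26,-0.9,0,0,0,0],
    [0,-0.26,-0.9,0,0,0,0],
    [0,-0.26,-0.9,0,0,0,0],
    [0,-0.26,-0.9,0,0,0,0]
  ]
}}

```text
clock: 24.77
position: [0.512, 0.2379, 0.2029]
orientation: [-3.141, 0.0, -0.197]
ft_force: [0.3, -0.0, -0.9]
width: 0.0142
```

```bash
python3 - <<'E'
from h import *
plan(.507,.3256,.12,-11.5)
E
```

```text
pos [0.512  0.2379 0.2029] rpy [-1.7999e+02  2.0000e-02 -1.1280e+01] w 0.0142 t 24.77 f [ 0.3 -0.  -0.9]
turn units [-0.    0.    0.04]  shift in CURRENT axes [-0.88 -3.4   3.32]  in FINAL axes [-0.89 -3.4   3.32]
```

{"op": "apply_moves", "data": {
  "motion": [
    [0,-0.26,-0.9,0,0,0,0.04],
    [0,-0.22,-0.8,0,0,0,0],
    [0,-0.16,-0.6,0.3,0,0,0],
    [0,-0.1,-0.4,0.6,0,0,0],
    [0,0,-0.2,0.7,0,0,0],
    [0,0,0,0.6,0,0,0],
    [0,0,0,0,0,0,0],
    [0,0,0,0,0,0,0]
  ]
}}

```text
clock: 25.43
position: [0.508, 0.311, 0.1469]
orientation: [3.14, 0.002, -0.201]
ft_force: [-0.1, -0.1, 0.5]
width: 0.0141
```

```bash
python3 - <<'E'
from h import *
plan(.507,.3256,.12,-11.5)
s=snap('scene','g10s.png')
cv2.imwrite('pics/g10c.png',cv2.resize(s['image'][60:190,300:450],None,fx=5,fy=4.5))
E
```

```text
pos [0.508  0.311  0.1469] rpy [ 1.7991e+02  1.3000e-01 -1.1500e+01] w 0.0141 t 25.43 f [-0.1 -0.1  0.5]
turn units [0.02 0.03 0.  ]  shift in CURRENT axes [-0.15 -0.57  1.08]  in FINAL axes [-0.16 -0.57  1.08]
```

View pics/g10c.png

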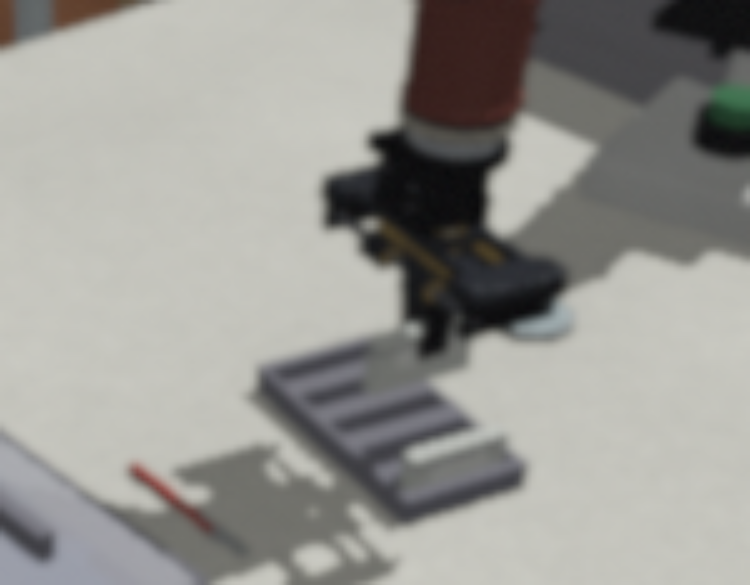

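{"op": "apply_moves", "data": {
  "motion": [
    [0,-0.16,-0.57,0,0,0,0],
    [0,0,0,0.4,0,0,0],
    [0,0,0,0.6,0,0,0],
    [0,0,0,0.6,0,0,0],
    [0,0,0,0.5,0,0,0],
    [0,0,0,0.2,0,0,0],
    [0,0,0,0,0,0,0],
    [0,0,0,0,0,0,0]
  ]
}}

```text
clock: 26.15
position: [0.5085, 0.3257, 0.0904]
orientation: [3.142, 0.0, -0.202]
ft_force: [0.2, -0.4, 0.3]
width: 0.0137
```

```bash
python3 - <<'E'
from h import *
plan(.507,.3256,.0558,-11.5)
s=snap('scene','g11s.png')
cv2.imwrite('pics/g11c.png',cv2.resize(s['image'][90:190,330:430],None,fx=6,fy=6,interpolation=cv2.INTER_CUBIC))
E
```

```text
pos [0.5085 0.3257 0.0904] rpy [ 1.800e+02  1.000e-02 -1.156e+01] w 0.0137 t 26.15 f [ 0.2 -0.4  0.3]
turn units [ 0.    0.   -0.01]  shift in CURRENT axes [-0.06  0.02  1.38]  in FINAL axes [-0.06  0.02  1.38]
```

View pics/g11c.png

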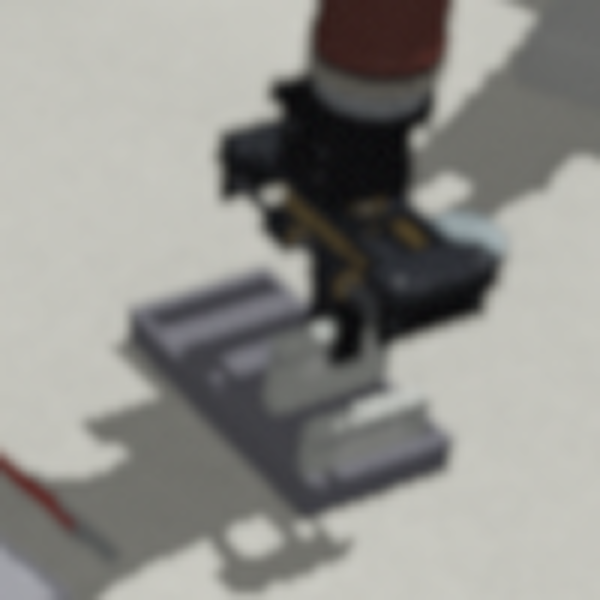

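{"op": "apply_moves", "data": {
  "motion": [
    [0,-0.06,0,0.25,0,0,0],
    [0,0,0,0.25,0,0,0],
    [0,0,0,0.15,0,0,0],
    [0,0,0,0,0,0,0]
  ]
}}

```text
clock: 26.53
position: [0.5061, 0.3256, 0.0728]
orientation: [3.14, 0.002, -0.202]
ft_force: [0.3, 0.0, -0.1]
width: 0.0137
```

{"op": "apply_moves", "data": {
  "motion": [
    [0,0,0,0.2,0,0,0],
    [0,0,0,0.2,0,0,0],
    [0,0,0,0,0,0,0],
    [0,0,0,0,0,0,0]
  ]
}}

```text
clock: 26.87
position: [0.5065, 0.3258, 0.0634]
orientation: [3.141, 0.001, -0.202]
ft_force: [-0.6, 0.5, 0.4]
width: 0.0137
```

{"op": "apply_moves", "data": {
  "motion": [
    [0,0,0,0.1,0,0,0],
    [0,0,0,0.1,0,0,0],
    [0,0,0,0,0,0,0],
    [0,0,0,0,0,0,0]
  ]
}}

```text
clock: 27.2
position: [0.5068, 0.3259, 0.0589]
orientation: [3.141, 0.0, -0.202]
ft_force: [-0.4, 0.0, -0.8]
width: 0.0139
```

{"op": "apply_moves", "data": {
  "motion": [
    [0,0,0,0.08,0,0,0],
    [0,0,0,0.06,0,0,0],
    [0,0,0,0,0,0,0],
    [0,0,0,0,0,0,0]
  ]
}}

```text
clock: 27.53
position: [0.5072, 0.3261, 0.0558]
orientation: [-3.141, -0.001, -0.202]
ft_force: [1.0, 0.8, 1.1]
width: 0.0136
```

{"op": "apply_moves", "data": {
  "motion": [
    [0.27,0,0,0,0,0,0],
    [0.27,0,0,0,0,0,0],
    [0.27,0,0,0,0,0,0],
    [0.27,0,0,0,0,0,0],
    [0.27,0,0,-0.2,0,0,0],
    [0.27,0,0,-0.5,0,0,0],
    [0.27,0,0,-0.7,0,0,0],
    [0.27,0,0,-0.7,0,0,0]
  ]
}}

```text
clock: 28.2
position: [0.5067, 0.3259, 0.1093]
orientation: [3.141, 0.0, -0.202]
ft_force: [-0.0, 1.1, -0.4]
width: 0.0237
```

{"op": "apply_moves", "data": {
  "motion": [
    [0.4,0,0,-0.9,0,0,0],
    [0.4,0,0,-0.9,0,0,0],
    [0.4,0,0,-0.8,0,0,-0.4],
    [0.4,0,0,-0.3,0,0,-0.8],
    [0.4,0,0,0,0,0,-0.8],
    [0.4,0,0,0,0,0,-0.8],
    [0.4,0,0,0,0,0,-0.4],
    [0.4,0,0,0,0,0,0]
  ]
}}

```text
clock: 28.87
position: [0.5072, 0.3261, 0.182]
orientation: [-3.141, -0.001, 0.079]
ft_force: [-0.2, -0.4, -0.2]
width: 0.0346
```

```bash
python3 - <<'E'
from h import *
plan(.512,-.314,.18,4.8)
s=snap('scene','g12s.png')
cv2.imwrite('pics/g12c.png',cv2.resize(s['image'][60:280,190:430],None,fx=3,fy=2.7,interpolation=cv2.INTER_CUBIC))
E
```

```text
pos [0.5072 0.3261 0.182 ] rpy [-1.7997e+02 -8.0000e-02  4.5000e+00] w 0.0346 t 28.87 f [-0.2 -0.4 -0.2]
turn units [-0.01 -0.02 -0.06]  shift in CURRENT axes [-1.82 25.54  0.07]  in FINAL axes [-1.95 25.53  0.08]
```

View pics/g12c.png

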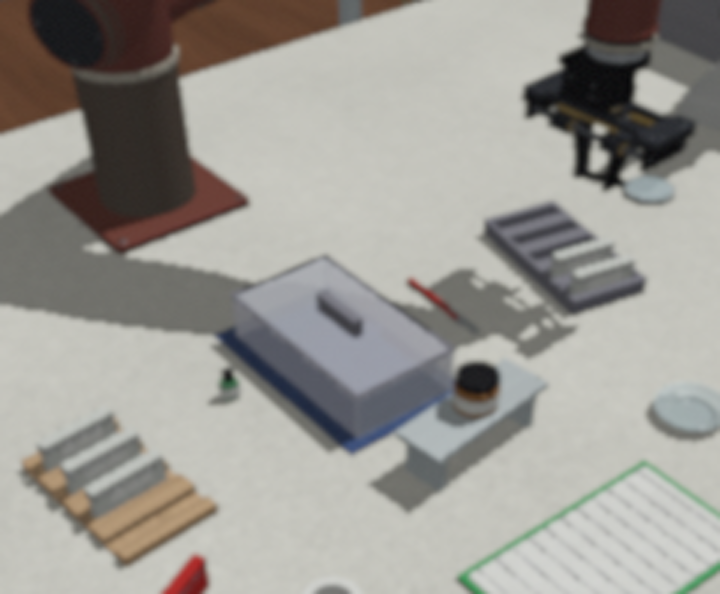

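{"op": "apply_moves", "data": {
  "motion": [
    [0.4,-0.04,0.5,0,0,0,-0.06],
    [0.4,-0.06,0.8,0,0,0,0],
    [0.4,-0.08,1,0,0,0,0],
    [0.4,-0.08,1,0,0,0,0],
    [0.4,-0.08,1,0,0,0,0],
    [0.4,-0.08,1,0,0,0,0],
    [0.4,-0.08,1,0,0,0,0],
    [0.4,-0.08,1,0,0,0,0]
  ]
}}

```text
clock: 29.58
position: [0.5071, 0.141, 0.1808]
orientation: [3.141, -0.0, 0.082]
ft_force: [1.0, -0.0, -1.1]
width: 0.0346
```

{"op": "apply_moves", "data": {
  "motion": [
    [0.4,-0.08,1,0,0,0,0],
    [0.4,-0.08,1,0,0,0,0],
    [0.4,-0.08,1,0,0,0,0],
    [0.4,-0.08,1,0,0,0,0],
    [0.4,-0.08,1,0,0,0,0],
    [0.4,-0.08,1,0,0,0,0],
    [0.4,-0.08,1,0,0,0,0],
    [0.4,-0.08,1,0,0,0,0]
  ]
}}

```text
clock: 30.25
position: [0.5074, -0.0596, 0.1808]
orientation: [3.141, -0.0, 0.082]
ft_force: [-0.1, -0.2, -0.0]
width: 0.0349
```

{"op": "apply_moves", "data": {
  "motion": [
    [0.4,-0.08,1,0,0,0,0],
    [0.4,-0.08,1,0,0,0,0],
    [0.4,-0.08,1,0,0,0,0],
    [0.4,-0.08,1,0,0,0,0],
    [0.4,-0.08,1,0,0,0,0],
    [0.4,-0.08,0.9,0,0,0,0],
    [0.4,-0.08,0.6,0,0,0,0],
    [0.4,0,0,0,0,0,0]
  ]
}}

```text
clock: 30.92
position: [0.5068, -0.2239, 0.1808]
orientation: [3.14, -0.0, 0.079]
ft_force: [0.2, -0.1, 0.1]
width: 0.0349
```

```bash
python3 - <<'E'
from h import *
plan(.5125,-.3145,.095,4.8)
E
```

```text
pos [ 0.5068 -0.2239  0.1808] rpy [179.93  -0.     4.53] w 0.0349 t 30.92 f [ 0.2 -0.1  0.1]
turn units [ 0.01 -0.   -0.05]  shift in CURRENT axes [-0.06  3.63  3.44]  in FINAL axes [-0.08  3.63  3.43]
```

{"op": "apply_moves", "data": {
  "motion": [
    [0.4,-0.03,0.7,0,0,0,-0.05],
    [0.4,0,0.9,0,0,0,0],
    [0.4,0,0.9,0.1,0,0,0],
    [0.4,0,0.7,0.4,0,0,0],
    [0.4,0,0.3,0.6,0,0,0],
    [0.4,0,0,0.8,0,0,0],
    [0.4,0,0,0.7,0,0,0],
    [0.4,0,0,0,0,0,0]
  ]
}}

```text
clock: 31.58
position: [0.5118, -0.3056, 0.1113]
orientation: [-3.136, 0.005, 0.087]
ft_force: [-0.6, 2.1, -0.6]
width: 0.0349
```

{"op": "apply_moves", "data": {
  "motion": [
    [0.4,0,0,0,0,0,0],
    [0.4,0,0,0,0,0,0]
  ]
}}

```text
clock: 31.75
position: [0.5148, -0.3078, 0.1167]
orientation: [3.141, -0.001, 0.087]
ft_force: [0.2, 0.3, 0.1]
width: 0.0347
```

```bash
python3 - <<'E'
from h import *
plan(.5125,-.3145,.055,4.8)
E
```

```text
pos [ 0.5148 -0.3078  0.1167] rpy [ 1.7997e+02 -5.0000e-02  5.0100e+00] w 0.0347 t 31.75 f [0.2 0.3 0.1]
turn units [ 0.01 -0.01  0.04]  shift in CURRENT axes [-0.12  0.26  2.47]  in FINAL axes [-0.11  0.26  2.47]
```

{"op": "apply_moves", "data": {
  "motion": [
    [0.4,-0.11,0.26,0,0,0,0.04],
    [0.4,0,0,0.3,0,0,0],
    [0.4,0,0,0.4,0,0,0],
    [0.4,0,0,0.4,0,0,0],
    [0.4,0,0,0.4,0,0,0],
    [0.4,0,0,0.2,0,0,0],
    [0.4,0,0,0,0,0,0],
    [0.4,0,0,0,0,0,0]
  ]
}}

```text
clock: 32.42
position: [0.5117, -0.3144, 0.0722]
orientation: [-3.14, 0.001, 0.084]
ft_force: [-0.0, -0.0, 0.2]
width: 0.035
```

{"op": "apply_moves", "data": {
  "motion": [
    [0.4,0,0,0.4,0,0,0],
    [0.4,0,0,0.35,0,0,0],
    [0.4,0,0,0,0,0,0],
    [0,0,0,0,0,0,0],
    [0,0,0,0,0,0,0],
    [0,0,0,0,0,0,0],
    [0,0,0,0,0,0,0],
    [0,0,0,0,0,0,0]
  ]
}}

```text
clock: 33.08
position: [0.5123, -0.315, 0.0547]
orientation: [3.141, -0.001, 0.084]
ft_force: [0.2, -0.6, -0.9]
width: 0.0139
```

```bash
python3 - <<'E'
from h import *
plan(.5125,-.3145,.055,4.8)
E
```

```text
pos [ 0.5123 -0.315   0.0547] rpy [ 1.7997e+02 -3.0000e-02  4.7800e+00] w 0.0139 t 33.08 f [ 0.2 -0.6 -0.9]
turn units [ 0.01 -0.01 -0.  ]  shift in CURRENT axes [ 0.01 -0.02 -0.01]  in FINAL axes [ 0.01 -0.02 -0.01]
```

Gripped the second one at TCP z 0.0547. Lift, turn, carry to slot 0.

{"op": "apply_moves", "data": {
  "motion": [
    [0,0,0,0,0,0,0],
    [0,0,0,-0.3,0,0,0],
    [0,0,0,-0.7,0,0,0],
    [0,0,0,-0.8,0,0,0],
    [0,0,0,-0.8,0,0,0],
    [0,0,0,-0.8,0,0,0],
    [0,0,0,-0.8,0,0,0],
    [0,0,0,-0.8,0,0,0]
  ]
}}

```text
clock: 33.75
position: [0.512, -0.3147, 0.1809]
orientation: [3.141, -0.0, 0.084]
ft_force: [-1.0, 0.4, -0.4]
width: 0.0136
```

{"op": "apply_moves", "data": {
  "motion": [
    [0,0,0,-0.6,0,0,0.4],
    [0,0,0,-0.3,0,0,0.8],
    [0,0,0,0,0,0,0.8],
    [0,0,0,0,0,0,0.8],
    [0,0,0,0,0,0,0.45],
    [0,0,0,0,0,0,0]
  ]
}}

```text
clock: 34.25
position: [0.5121, -0.3147, 0.2024]
orientation: [3.141, -0.0, -0.201]
ft_force: [0.1, 0.0, 0.2]
width: 0.014
```

```bash
python3 - <<'E'
from h import *
plan(.466,.334,.2,-11.5)
s=snap('scene','g13s.png')
cv2.imwrite('pics/g13c.png',cv2.resize(s['image'][60:280,190:430],None,fx=3,fy=2.7,interpolation=cv2.INTER_CUBIC))
E
```

```text
pos [ 0.5121 -0.3147  0.2024] rpy [ 1.7999e+02 -2.0000e-02 -1.1540e+01] w 0.014 t 34.25 f [0.1 0.  0.2]
turn units [ 0.   -0.   -0.01]  shift in CURRENT axes [ -7.   -25.06   0.09]  in FINAL axes [ -6.98 -25.06   0.1 ]
```

View pics/g13c.png

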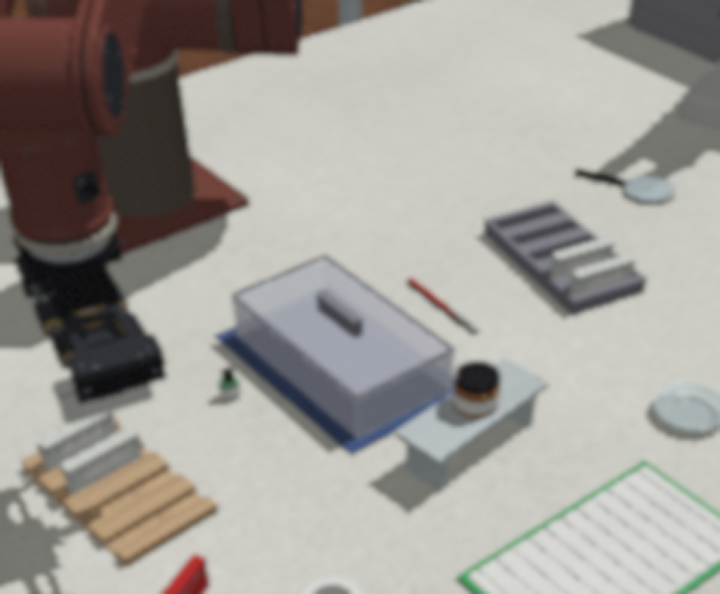

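{"op": "apply_moves", "data": {
  "motion": [
    [0,-0.14,-0.5,0,0,0,0],
    [0,-0.22,-0.8,0,0,0,0],
    [0,-0.25,-0.9,0,0,0,0],
    [0,-0.25,-0.9,0,0,0,0],
    [0,-0.25,-0.9,0,0,0,0],
    [0,-0.25,-0.9,0,0,0,0],
    [0,-0.25,-0.9,0,0,0,0],
    [0,-0.25,-0.9,0,0,0,0]
  ]
}}

```text
clock: 34.97
position: [0.4992, -0.1394, 0.2018]
orientation: [-3.141, 0.0, -0.199]
ft_force: [-0.4, 0.3, 0.2]
width: 0.0138
```

{"op": "apply_moves", "data": {
  "motion": [
    [0,-0.25,-0.9,0,0,0,0],
    [0,-0.25,-0.9,0,0,0,0],
    [0,-0.25,-0.9,0,0,0,0],
    [0,-0.25,-0.9,0,0,0,0],
    [0,-0.25,-0.9,0,0,0,0],
    [0,-0.25,-0.9,0,0,0,0],
    [0,-0.25,-0.9,0,0,0,0],
    [0,-0.25,-0.9,0,0,0,0]
  ]
}}

```text
clock: 35.63
position: [0.4857, 0.0468, 0.2019]
orientation: [-3.141, -0.0, -0.199]
ft_force: [-0.1, 0.6, 0.4]
width: 0.0136
```

{"op": "apply_moves", "data": {
  "motion": [
    [0,-0.25,-0.9,0,0,0,0],
    [0,-0.25,-0.9,0,0,0,0],
    [0,-0.25,-0.9,0,0,0,0],
    [0,-0.25,-0.9,0,0,0,0],
    [0,-0.25,-0.9,0,0,0,0],
    [0,-0.25,-0.9,0,0,0,0],
    [0,-0.25,-0.9,0,0,0,0],
    [0,-0.25,-0.9,0,0,0,0]
  ]
}}

```text
clock: 36.3
position: [0.4722, 0.233, 0.2019]
orientation: [-3.141, 0.0, -0.199]
ft_force: [0.8, -0.5, -0.4]
width: 0.0136
```

{"op": "apply_moves", "data": {
  "motion": [
    [0,-0.25,-0.9,0,0,0,0],
    [0,-0.25,-0.9,0,0,0,0],
    [0,-0.25,-0.8,0,0,0,0],
    [0,-0.16,-0.6,0,0,0,0],
    [0,-0.1,-0.4,0.3,0,0,0],
    [0,-0.05,-0.2,0.4,0,0,0],
    [0,0,0,0,0,0,0],
    [0,0,0,0,0,0,0]
  ]
}}

```text
clock: 36.97
position: [0.4652, 0.3289, 0.1826]
orientation: [3.139, 0.002, -0.2]
ft_force: [0.5, -0.3, -1.1]
width: 0.014
```

```bash
python3 - <<'E'
from h import *
plan(.466,.334,.088,-11.5)
E
```

```text
pos [0.4652 0.3289 0.1826] rpy [ 1.7986e+02  1.4000e-01 -1.1430e+01] w 0.014 t 36.97 f [ 0.5 -0.3 -1.1]
turn units [0.03 0.03 0.01]  shift in CURRENT axes [ 0.   -0.22  3.78]  in FINAL axes [-0.01 -0.21  3.78]
```

{"op": "apply_moves", "data": {
  "motion": [
    [0,0,-0.2,0,0,0,0],
    [0,0,0,0.5,0,0,0],
    [0,0,0,0.8,0,0,0],
    [0,0,0,0.8,0,0,0],
    [0,0,0,0.7,0,0,0],
    [0,0,0,0.5,0,0,0],
    [0,0,0,0.2,0,0,0],
    [0,0,0,0,0,0,0]
  ]
}}

```text
clock: 37.63
position: [0.4665, 0.3338, 0.0951]
orientation: [3.14, 0.002, -0.201]
ft_force: [0.1, -0.2, -0.9]
width: 0.0138
```

{"op": "apply_moves", "data": {
  "motion": [
    [0,0,0,0,0,0,0],
    [0,0,0,0,0,0,0]
  ]
}}

```text
clock: 37.8
position: [0.4682, 0.335, 0.098]
orientation: [-3.14, -0.002, -0.2]
ft_force: [0.3, -1.2, -0.9]
width: 0.0137
```

```bash
python3 - <<'E'
from h import *
plan(.466,.334,.0547,-11.5)
s=snap('scene','g14s.png')
cv2.imwrite('pics/g14c.png',cv2.resize(s['image'][90:190,330:430],None,fx=6,fy=6,interpolation=cv2.INTER_CUBIC))
E
```

```text
pos [0.4682 0.335  0.098 ] rpy [-1.7992e+02 -1.0000e-01 -1.1470e+01] w 0.0137 t 37.8 f [ 0.3 -1.2 -0.9]
turn units [-0.02 -0.02  0.01]  shift in CURRENT axes [-0.08  0.06  1.73]  in FINAL axes [-0.08  0.06  1.73]
```

View pics/g14c.png

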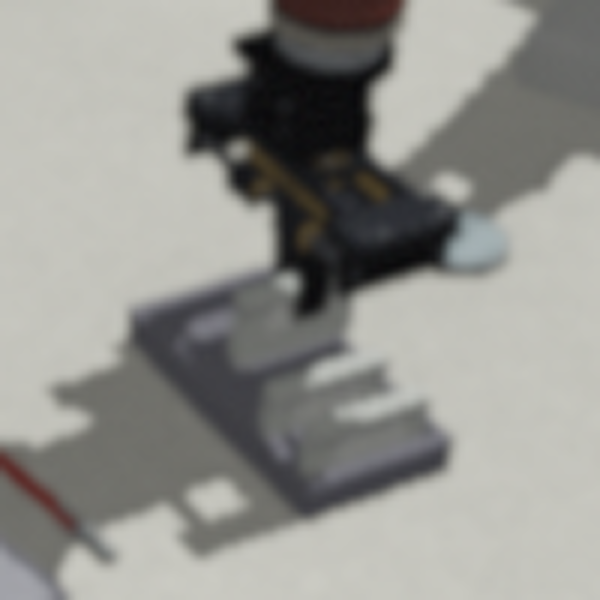

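{"op": "apply_moves", "data": {
  "motion": [
    [0,-0.08,0.05,0.2,0,0,0],
    [0,0,0,0.4,0,0,0],
    [0,0,0,0.35,0,0,0],
    [0,0,0,0.1,0,0,0],
    [0,0,0,0,0,0,0]
  ]
}}

```text
clock: 38.27
position: [0.4638, 0.3331, 0.0687]
orientation: [3.14, 0.002, -0.2]
ft_force: [-0.4, -0.6, 0.0]
width: 0.0137
```

{"op": "apply_moves", "data": {
  "motion": [
    [0,0,0,0.2,0,0,0],
    [0,0,0,0.2,0,0,0],
    [0,0,0,0,0,0,0],
    [0,0,0,0,0,0,0]
  ]
}}

```text
clock: 38.6
position: [0.4648, 0.3336, 0.0602]
orientation: [3.141, 0.001, -0.2]
ft_force: [-0.2, 0.2, -0.1]
width: 0.0137
```

{"op": "apply_moves", "data": {
  "motion": [
    [0,0,0,0.1,0,0,0],
    [0,0,0,0.06,0,0,0],
    [0,0,0,0,0,0,0],
    [0,0,0,0,0,0,0]
  ]
}}

```text
clock: 38.93
position: [0.465, 0.3337, 0.0565]
orientation: [3.141, 0.0, -0.2]
ft_force: [-0.2, -0.3, -0.4]
width: 0.014
```

{"op": "apply_moves", "data": {
  "motion": [
    [0,0,0,0.06,0,0,0],
    [0,0,0,0.03,0,0,0],
    [0,0,0,0,0,0,0],
    [0,0,0,0,0,0,0]
  ]
}}

```text
clock: 39.27
position: [0.4653, 0.3339, 0.0547]
orientation: [-3.141, -0.0, -0.2]
ft_force: [-0.5, -1.2, 4.1]
width: 0.0138
```

{"op": "apply_moves", "data": {
  "motion": [
    [0.27,0,0,0,0,0,0],
    [0.27,0,0,0,0,0,0],
    [0.27,0,0,0,0,0,0],
    [0.27,0,0,0,0,0,0],
    [0.27,0,0,-0.2,0,0,0],
    [0.27,0,0,-0.5,0,0,0],
    [0.27,0,0,-0.7,0,0,0],
    [0.27,0,0,-0.7,0,0,0]
  ]
}}

```text
clock: 39.93
position: [0.4649, 0.3337, 0.1079]
orientation: [3.141, 0.0, -0.2]
ft_force: [-1.0, 1.2, 0.6]
width: 0.0234
```

{"op": "apply_moves", "data": {
  "motion": [
    [0.4,0,0,-0.9,0,0,0],
    [0.4,0,0,-0.9,0,0,0],
    [0.4,0,0,-0.8,0,0,-0.4],
    [0.4,0,0,-0.3,0,0,-0.8],
    [0.4,0,0,0,0,0,-0.8],
    [0.4,0,0,0,0,0,-0.8],
    [0.4,0,0,0,0,0,-0.45],
    [0.4,0,0,0,0,0,0]
  ]
}}

```text
clock: 40.6
position: [0.4653, 0.3339, 0.1807]
orientation: [-3.141, -0.001, 0.085]
ft_force: [-0.0, -0.4, 0.9]
width: 0.0349
```

```bash
python3 - <<'E'
from h import *
plan(.4665,-.3185,.18,4.8)
s=snap('scene','g15s.png')
cv2.imwrite('pics/g15c.png',cv2.resize(s['image'][60:280,190:430],None,fx=3,fy=2.7,interpolation=cv2.INTER_CUBIC))
E
```

```text
pos [0.4653 0.3339 0.1807] rpy [-1.7997e+02 -8.0000e-02  4.8700e+00] w 0.0349 t 40.6 f [-0.  -0.4  0.9]
turn units [-0.01 -0.02  0.01]  shift in CURRENT axes [-2.170e+00  2.601e+01  1.000e-02]  in FINAL axes [-2.14 26.01  0.03]
```

View pics/g15c.png

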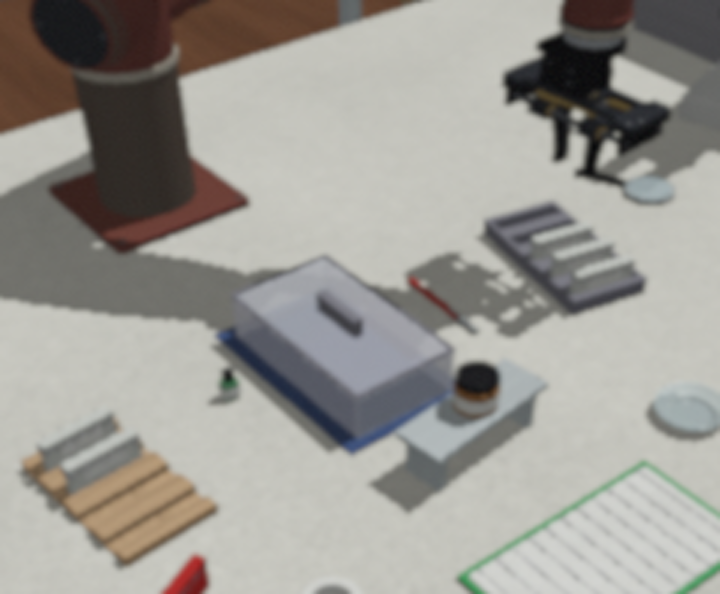

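{"op": "apply_moves", "data": {
  "motion": [
    [0.4,-0.04,0.5,0,0,0,0],
    [0.4,-0.06,0.8,0,0,0,0],
    [0.4,-0.08,1,0,0,0,0],
    [0.4,-0.08,1,0,0,0,0],
    [0.4,-0.08,1,0,0,0,0],
    [0.4,-0.08,1,0,0,0,0],
    [0.4,-0.08,1,0,0,0,0],
    [0.4,-0.08,1,0,0,0,0]
  ]
}}

```text
clock: 41.32
position: [0.4654, 0.1488, 0.1795]
orientation: [3.141, -0.0, 0.082]
ft_force: [0.7, 0.6, -0.3]
width: 0.0349
```

{"op": "apply_moves", "data": {
  "motion": [
    [0.4,-0.08,1,0,0,0,0],
    [0.4,-0.08,1,0,0,0,0],
    [0.4,-0.08,1,0,0,0,0],
    [0.4,-0.08,1,0,0,0,0],
    [0.4,-0.08,1,0,0,0,0],
    [0.4,-0.08,1,0,0,0,0],
    [0.4,-0.08,1,0,0,0,0],
    [0.4,-0.08,1,0,0,0,0]
  ]
}}

```text
clock: 41.98
position: [0.4659, -0.0518, 0.1796]
orientation: [3.141, -0.0, 0.082]
ft_force: [0.1, -0.1, 0.6]
width: 0.0348
```

{"op": "apply_moves", "data": {
  "motion": [
    [0.4,-0.08,1,0,0,0,0],
    [0.4,-0.08,1,0,0,0,0],
    [0.4,-0.08,1,0,0,0,0],
    [0.4,-0.08,1,0,0,0,0],
    [0.4,-0.08,1,0,0,0,0],
    [0.4,-0.08,1,0,0,0,0],
    [0.4,-0.08,1,0,0,0,0],
    [0.4,-0.08,1,0,0,0,0]
  ]
}}

```text
clock: 42.65
position: [0.4664, -0.2523, 0.1796]
orientation: [3.141, 0.0, 0.082]
ft_force: [0.3, -0.5, 0.7]
width: 0.035
```

{"op": "apply_moves", "data": {
  "motion": [
    [0.4,-0.1,0.9,0,0,0,0],
    [0.4,-0.07,0.8,0,0,0,0],
    [0.4,-0.03,0.6,0,0,0,0],
    [0.4,0,0.3,0.3,0,0,0],
    [0.4,0,0.1,0.6,0,0,0],
    [0.4,0,0,0.7,0,0,0],
    [0.4,0,0,0,0,0,0],
    [0.4,0,0,0,0,0,0]
  ]
}}

```text
clock: 43.32
position: [0.4669, -0.3171, 0.1379]
orientation: [-3.139, 0.002, 0.084]
ft_force: [-0.5, 0.7, 0.8]
width: 0.0347
```

```bash
python3 - <<'E'
from h import *
plan(.4665,-.3185,.055,4.8)
E
```

```text
pos [ 0.4669 -0.3171  0.1379] rpy [-1.7984e+02  1.4000e-01  4.7900e+00] w 0.0347 t 43.32 f [-0.5  0.7  0.8]
turn units [-0.03  0.03 -0.  ]  shift in CURRENT axes [-0.01  0.07  3.31]  in FINAL axes [-0.02  0.06  3.31]
```

{"op": "apply_moves", "data": {
  "motion": [
    [0.4,0,0,0.2,0,0,0],
    [0.4,0,0,0.5,0,0,0],
    [0.4,0,0,0.6,0,0,0],
    [0.4,0,0,0.6,0,0,0],
    [0.4,0,0,0.4,0,0,0],
    [0.4,0,0,0.1,0,0,0],
    [0.4,0,0,0,0,0,0],
    [0.4,0,0,0,0,0,0]
  ]
}}

```text
clock: 43.98
position: [0.4683, -0.3185, 0.0797]
orientation: [3.141, -0.0, 0.084]
ft_force: [-0.2, 0.3, 0.2]
width: 0.0343
```

```bash
python3 - <<'E'
from h import *
plan(.4665,-.3185,.055,4.8)
E
```

```text
pos [ 0.4683 -0.3185  0.0797] rpy [ 1.7997e+02 -2.0000e-02  4.7900e+00] w 0.0343 t 43.98 f [-0.2  0.3  0.2]
turn units [ 0.01 -0.   -0.  ]  shift in CURRENT axes [-0.07 -0.01  0.99]  in FINAL axes [-0.07 -0.    0.99]
```

{"op": "apply_moves", "data": {
  "motion": [
    [0.4,-0.06,0,0.3,0,0,0],
    [0.4,0,0,0.4,0,0,0],
    [0.4,0,0,0.25,0,0,0],
    [0.4,0,0,0,0,0,0],
    [0,0,0,0,0,0,0],
    [0,0,0,0,0,0,0],
    [0,0,0,0,0,0,0],
    [0,0,0,0,0,0,0]
  ]
}}

```text
clock: 44.65
position: [0.4667, -0.3186, 0.056]
orientation: [3.141, -0.0, 0.084]
ft_force: [-0.4, -0.0, 0.1]
width: 0.0158
```

{"op": "apply_moves", "data": {
  "motion": [
    [0,0,0,0,0,0,0],
    [0,0,0,0,0,0,0]
  ]
}}

```text
clock: 44.82
position: [0.4666, -0.3186, 0.0559]
orientation: [3.141, -0.0, 0.084]
ft_force: [0.9, 0.5, 0.9]
width: 0.0137
```

{"op": "apply_moves", "data": {
  "motion": [
    [0,0,0,-0.2,0,0,0],
    [0,0,0,-0.5,0,0,0],
    [0,0,0,-0.7,0,0,0],
    [0,0,0,-0.8,0,0,0],
    [0,0,0,-0.8,0,0,0],
    [0,0,0,-0.8,0,0,0],
    [0,0,0,-0.8,0,0,0],
    [0,0,0,-0.8,0,0,0]
  ]
}}

```text
clock: 45.48
position: [0.4665, -0.3184, 0.1929]
orientation: [3.141, -0.001, 0.084]
ft_force: [-0.3, -0.3, 0.3]
width: 0.0138
```

{"op": "apply_moves", "data": {
  "motion": [
    [0,0,0,-0.3,0,0,0.4],
    [0,0,0,0,0,0,0.8],
    [0,0,0,0,0,0,0.8],
    [0,0,0,0,0,0,0.8],
    [0,0,0,0,0,0,0.46],
    [0,0,0,0,0,0,0]
  ]
}}

```text
clock: 45.98
position: [0.4666, -0.3185, 0.1994]
orientation: [3.141, -0.001, -0.202]
ft_force: [-0.3, -0.9, -0.7]
width: 0.0139
```

```bash
python3 - <<'E'
from h import *
plan(.4248,.3424,.2,-11.5)
s=snap('scene','g16s.png')
cv2.imwrite('pics/g16c.png',cv2.resize(s['image'][60:280,190:430],None,fx=3,fy=2.7,interpolation=cv2.INTER_CUBIC))
d=snap('top','g16t.png'); np.save('top16.npy',d,allow_pickle=True)
cv2.imwrite('pics/g16d.png',cv2.resize(d['image'][180:290,170:370],None,fx=4,fy=5,interpolation=cv2.INTER_CUBIC))
E
```

```text
pos [ 0.4666 -0.3185  0.1994] rpy [ 1.7996e+02 -6.0000e-02 -1.1590e+01] w 0.0139 t 45.98 f [-0.3 -0.9 -0.7]
turn units [ 0.01 -0.01 -0.02]  shift in CURRENT axes [ -6.95 -25.56  -0.05]  in FINAL axes [ -6.91 -25.57  -0.03]
```

View pics/g16c.png

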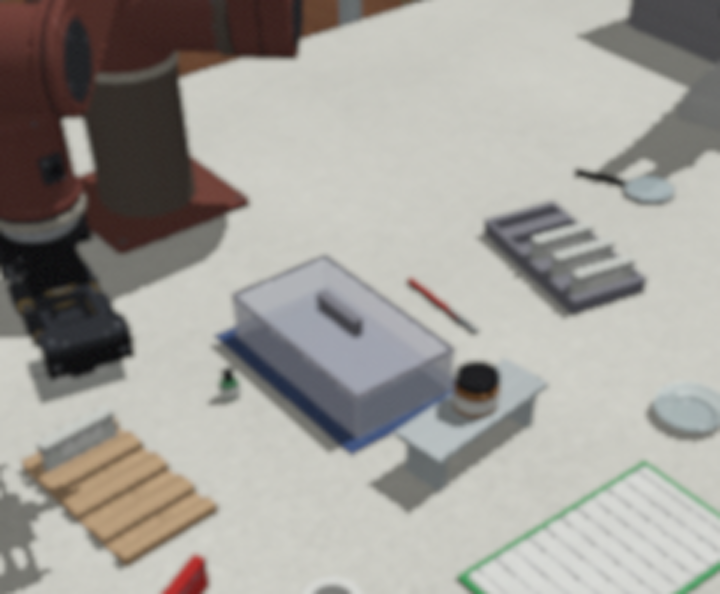

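View pics/g16d.png

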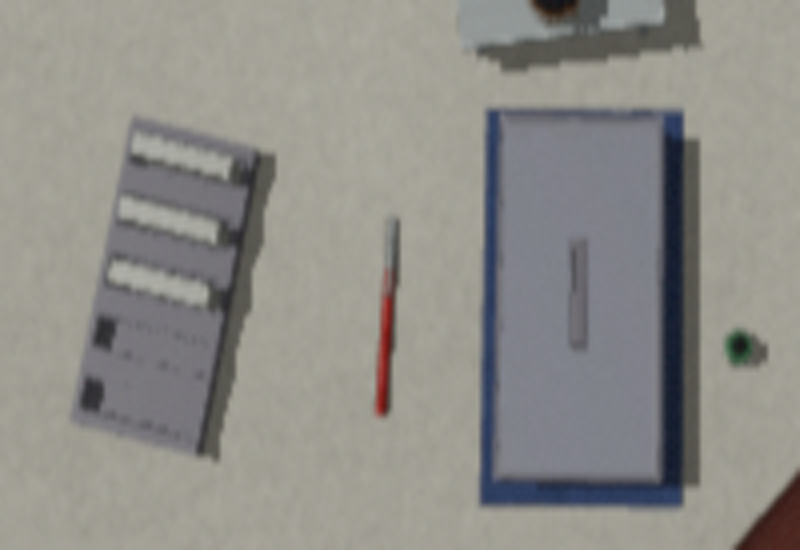

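{"op": "apply_moves", "data": {
  "motion": [
    [0,-0.14,-0.5,0,0,0,0],
    [0,-0.22,-0.8,0,0,0,0],
    [0,-0.25,-0.9,0,0,0,0],
    [0,-0.24,-0.9,0,0,0,0],
    [0,-0.24,-0.9,0,0,0,0],
    [0,-0.24,-0.9,0,0,0,0],
    [0,-0.24,-0.9,0,0,0,0],
    [0,-0.24,-0.9,0,0,0,0]
  ]
}}

```text
clock: 46.75
position: [0.455, -0.1434, 0.1982]
orientation: [-3.141, -0.0, -0.2]
ft_force: [0.7, 0.8, -0.7]
width: 0.0137
```

{"op": "apply_moves", "data": {
  "motion": [
    [0,-0.24,-0.9,0,0,0,0],
    [0,-0.24,-0.9,0,0,0,0],
    [0,-0.24,-0.9,0,0,0,0],
    [0,-0.24,-0.9,0,0,0,0],
    [0,-0.24,-0.9,0,0,0,0],
    [0,-0.24,-0.9,0,0,0,0],
    [0,-0.24,-0.9,0,0,0,0],
    [0,-0.24,-0.9,0,0,0,0]
  ]
}}

```text
clock: 47.42
position: [0.4437, 0.0424, 0.1982]
orientation: [-3.141, -0.0, -0.2]
ft_force: [-0.0, -0.3, -0.6]
width: 0.0138
```

{"op": "apply_moves", "data": {
  "motion": [
    [0,-0.24,-0.9,0,0,0,0],
    [0,-0.24,-0.9,0,0,0,0],
    [0,-0.24,-0.9,0,0,0,0],
    [0,-0.24,-0.9,0,0,0,0],
    [0,-0.24,-0.9,0,0,0,0],
    [0,-0.24,-0.9,0,0,0,0],
    [0,-0.24,-0.9,0,0,0,0],
    [0,-0.24,-0.9,0,0,0,0]
  ]
}}

```text
clock: 48.08
position: [0.4324, 0.2282, 0.1983]
orientation: [-3.141, 0.0, -0.2]
ft_force: [1.0, -0.2, -0.3]
width: 0.0135
```

{"op": "apply_moves", "data": {
  "motion": [
    [0,-0.25,-0.9,0,0,0,0],
    [0,-0.25,-0.9,0,0,0,0],
    [0,-0.25,-0.9,0,0,0,0],
    [0,-0.2,-0.8,0,0,0,0],
    [0,-0.1,-0.5,0.3,0,0,0],
    [0,-0.05,-0.3,0.4,0,0,0],
    [0,0,0,0,0,0,0],
    [0,0,0,0,0,0,0]
  ]
}}

```text
clock: 48.75
position: [0.4267, 0.337, 0.1794]
orientation: [3.139, 0.002, -0.2]
ft_force: [-0.4, 0.2, -0.9]
width: 0.0136
```

```bash
python3 - <<'E'
from h import *
plan(.4248,.3424,.088,-11.5)
E
```

```text
pos [0.4267 0.337  0.1794] rpy [ 1.7988e+02  1.1000e-01 -1.1450e+01] w 0.0136 t 48.75 f [-0.4  0.2 -0.9]
turn units [0.02 0.02 0.01]  shift in CURRENT axes [-0.11 -0.2   3.65]  in FINAL axes [-0.12 -0.2   3.65]
```

{"op": "apply_moves", "data": {
  "motion": [
    [0,-0.12,-0.16,0,0,0,0],
    [0,0,0,0.5,0,0,0],
    [0,0,0,0.8,0,0,0],
    [0,0,0,0.8,0,0,0],
    [0,0,0,0.7,0,0,0],
    [0,0,0,0.4,0,0,0],
    [0,0,0,0.1,0,0,0],
    [0,0,0,0,0,0,0]
  ]
}}

```text
clock: 49.42
position: [0.4253, 0.3414, 0.0972]
orientation: [3.14, 0.001, -0.201]
ft_force: [-0.2, -0.4, -0.0]
width: 0.0138
```

{"op": "apply_moves", "data": {
  "motion": [
    [0,0,0,0,0,0,0],
    [0,0,0,0,0,0,0]
  ]
}}

```text
clock: 49.58
position: [0.4267, 0.3425, 0.0994]
orientation: [-3.14, -0.002, -0.201]
ft_force: [0.9, 0.5, 0.5]
width: 0.0139
```

```bash
python3 - <<'E'
from h import *
plan(.4248,.3424,.0559,-11.5)
s=snap('scene','g17s.png')
cv2.imwrite('pics/g17c.png',cv2.resize(s['image'][90:190,330:430],None,fx=6,fy=6,interpolation=cv2.INTER_CUBIC))
E
```

```text
pos [0.4267 0.3425 0.0994] rpy [-1.7991e+02 -1.0000e-01 -1.1520e+01] w 0.0139 t 49.58 f [0.9 0.5 0.5]
turn units [-0.02 -0.02 -0.  ]  shift in CURRENT axes [-0.08  0.02  1.74]  in FINAL axes [-0.07  0.02  1.74]
```

View pics/g17c.png

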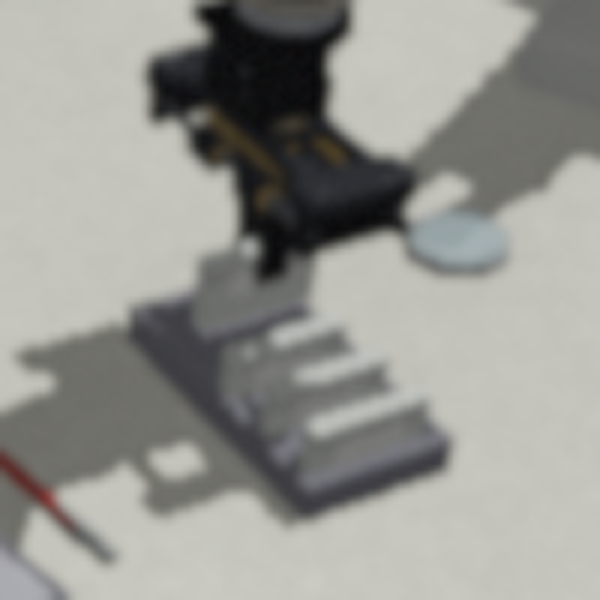

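{"op": "apply_moves", "data": {
  "motion": [
    [0,-0.06,0,0.2,0,0,0],
    [0,0,0,0.4,0,0,0],
    [0,0,0,0.35,0,0,0],
    [0,0,0,0.1,0,0,0],
    [0,0,0,0,0,0,0]
  ]
}}

```text
clock: 50.05
position: [0.4231, 0.3417, 0.07]
orientation: [3.139, 0.002, -0.201]
ft_force: [0.2, -0.0, -0.7]
width: 0.0136
```

{"op": "apply_moves", "data": {
  "motion": [
    [0,0,0,0.2,0,0,0],
    [0,0,0,0.2,0,0,0],
    [0,0,0,0,0,0,0],
    [0,0,0,0,0,0,0]
  ]
}}

```text
clock: 50.38
position: [0.424, 0.3422, 0.0613]
orientation: [3.141, 0.001, -0.201]
ft_force: [-0.6, 0.6, -0.2]
width: 0.014
```

{"op": "apply_moves", "data": {
  "motion": [
    [0,0,0,0.1,0,0,0],
    [0,0,0,0.08,0,0,0],
    [0,0,0,0,0,0,0],
    [0,0,0,0,0,0,0]
  ]
}}

```text
clock: 50.72
position: [0.4242, 0.3423, 0.0572]
orientation: [3.141, 0.0, -0.201]
ft_force: [-0.5, 1.2, 0.4]
width: 0.0137
```

{"op": "apply_moves", "data": {
  "motion": [
    [0,0,0,0.06,0,0,0],
    [0,0,0,0.02,0,0,0],
    [0,0,0,0,0,0,0],
    [0,0,0,0,0,0,0]
  ]
}}

```text
clock: 51.05
position: [0.4246, 0.3425, 0.0558]
orientation: [-3.141, -0.001, -0.201]
ft_force: [-0.9, -0.6, 5.1]
width: 0.0136
```

{"op": "apply_moves", "data": {
  "motion": [
    [0.27,0,0,0,0,0,0],
    [0.27,0,0,0,0,0,0],
    [0.27,0,0,0,0,0,0],
    [0.27,0,0,0,0,0,0],
    [0.27,0,0,-0.2,0,0,0],
    [0.27,0,0,-0.5,0,0,0],
    [0.27,0,0,-0.7,0,0,0],
    [0.27,0,0,-0.7,0,0,0]
  ]
}}

```text
clock: 51.72
position: [0.4241, 0.3422, 0.1089]
orientation: [3.141, 0.0, -0.201]
ft_force: [0.8, 1.1, 0.2]
width: 0.0234
```

{"op": "apply_moves", "data": {
  "motion": [
    [0.4,0,0,-0.9,0,0,0],
    [0.4,0,0,-0.9,0,0,0],
    [0.4,0,0,-0.8,0,0,-0.4],
    [0.4,0,0,-0.3,0,0,-0.8],
    [0.4,0,0,0,0,0,-0.8],
    [0.4,0,0,0,0,0,-0.8],
    [0.4,0,0,0,0,0,-0.45],
    [0.4,0,0,0,0,0,0]
  ]
}}

```text
clock: 52.38
position: [0.4245, 0.3425, 0.1817]
orientation: [-3.141, -0.001, 0.084]
ft_force: [-0.5, -0.7, 0.0]
width: 0.0348
```

```bash
python3 - <<'E'
from h import *
plan(.4205,-.3225,.18,4.8)
s=snap('scene','g18s.png')
cv2.imwrite('pics/g18c.png',cv2.resize(s['image'][60:280,190:430],None,fx=3,fy=2.7,interpolation=cv2.INTER_CUBIC))
E
```

```text
pos [0.4245 0.3425 0.1817] rpy [-1.7996e+02 -8.0000e-02  4.8200e+00] w 0.0348 t 52.38 f [-0.5 -0.7  0. ]
turn units [-0.01 -0.02  0.  ]  shift in CURRENT axes [-2.39 26.49  0.05]  in FINAL axes [-2.38 26.49  0.07]
```

View pics/g18c.png

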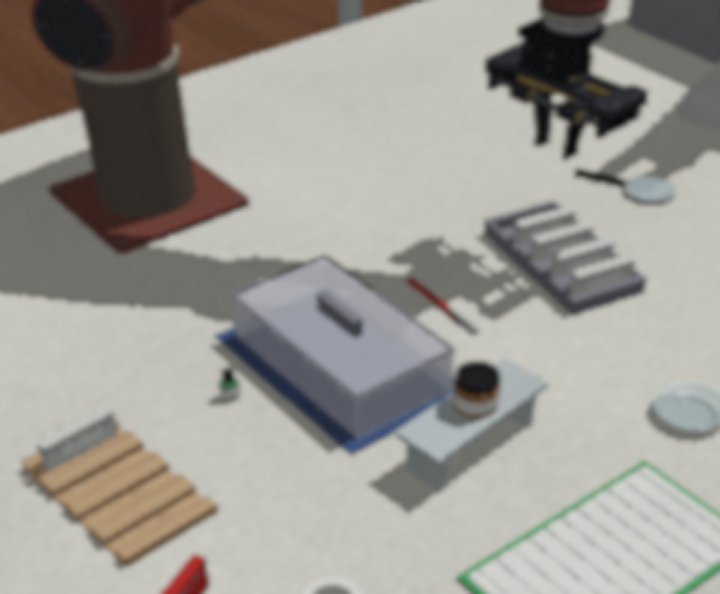

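{"op": "apply_moves", "data": {
  "motion": [
    [0.4,-0.05,0.6,0,0,0,0],
    [0.4,-0.08,0.9,0,0,0,0],
    [0.4,-0.09,1,0,0,0,0],
    [0.4,-0.09,1,0,0,0,0],
    [0.4,-0.09,1,0,0,0,0],
    [0.4,-0.09,1,0,0,0,0],
    [0.4,-0.09,1,0,0,0,0],
    [0.4,-0.09,1,0,0,0,0]
  ]
}}

```text
clock: 53.1
position: [0.4226, 0.1523, 0.1805]
orientation: [3.141, -0.0, 0.081]
ft_force: [0.4, -0.7, 0.2]
width: 0.0347
```

{"op": "apply_moves", "data": {
  "motion": [
    [0.4,-0.09,1,0,0,0,0],
    [0.4,-0.09,1,0,0,0,0],
    [0.4,-0.09,1,0,0,0,0],
    [0.4,-0.09,1,0,0,0,0],
    [0.4,-0.09,1,0,0,0,0],
    [0.4,-0.09,1,0,0,0,0],
    [0.4,-0.09,1,0,0,0,0],
    [0.4,-0.09,1,0,0,0,0]
  ]
}}

```text
clock: 53.77
position: [0.4209, -0.0484, 0.1806]
orientation: [3.141, -0.0, 0.081]
ft_force: [1.0, 0.0, 0.4]
width: 0.0349
```

{"op": "apply_moves", "data": {
  "motion": [
    [0.4,-0.09,1,0,0,0,0],
    [0.4,-0.09,1,0,0,0,0],
    [0.4,-0.09,1,0,0,0,0],
    [0.4,-0.09,1,0,0,0,0],
    [0.4,-0.09,1,0,0,0,0],
    [0.4,-0.09,1,0,0,0,0],
    [0.4,-0.09,1,0,0,0,0],
    [0.4,-0.09,1,0,0,0,0]
  ]
}}

```text
clock: 54.43
position: [0.4193, -0.2491, 0.1806]
orientation: [3.141, 0.0, 0.081]
ft_force: [0.5, 1.4, 0.8]
width: 0.035
```

{"op": "apply_moves", "data": {
  "motion": [
    [0.4,-0.1,1,0,0,0,0],
    [0.4,-0.08,0.9,0,0,0,0],
    [0.4,-0.05,0.6,0,0,0,0],
    [0.4,0,0.3,0.3,0,0,0],
    [0.4,0,0.1,0.6,0,0,0],
    [0.4,0,0,0.7,0,0,0],
    [0.4,0,0,0,0,0,0],
    [0.4,0,0,0,0,0,0]
  ]
}}

```text
clock: 55.1
position: [0.4195, -0.3188, 0.139]
orientation: [-3.139, 0.002, 0.083]
ft_force: [0.3, -0.8, 0.6]
width: 0.0348
```

```bash
python3 - <<'E'
from h import *
plan(.4205,-.3225,.08,4.8)
E
```

```text
pos [ 0.4195 -0.3188  0.139 ] rpy [-1.7983e+02  1.3000e-01  4.7400e+00] w 0.0348 t 55.1 f [ 0.3 -0.8  0.6]
turn units [-0.03  0.03 -0.01]  shift in CURRENT axes [0.03 0.16 2.36]  in FINAL axes [0.03 0.15 2.36]
```

{"op": "apply_moves", "data": {
  "motion": [
    [0.4,0,0.1,0.2,0,0,0],
    [0.4,0,0,0.5,0,0,0],
    [0.4,0,0,0.6,0,0,0],
    [0.4,0,0,0.6,0,0,0],
    [0.4,0,0,0.4,0,0,0],
    [0.4,0,0,0.1,0,0,0],
    [0.4,0,0,0,0,0,0],
    [0.4,0,0,0,0,0,0]
  ]
}}

```text
clock: 55.77
position: [0.4209, -0.323, 0.0807]
orientation: [3.141, -0.0, 0.083]
ft_force: [0.5, -1.3, 0.8]
width: 0.0349
```

```bash
python3 - <<'E'
from h import *
plan(.4205,-.3225,.055,4.8)
E
```

```text
pos [ 0.4209 -0.323   0.0807] rpy [ 1.7997e+02 -2.0000e-02  4.7400e+00] w 0.0349 t 55.77 f [ 0.5 -1.3  0.8]
turn units [ 0.01 -0.   -0.01]  shift in CURRENT axes [-0.02 -0.02  1.03]  in FINAL axes [-0.02 -0.02  1.03]
```

{"op": "apply_moves", "data": {
  "motion": [
    [0.4,0,0,0.3,0,0,0],
    [0.4,0,0,0.4,0,0,0],
    [0.4,0,0,0.3,0,0,0],
    [0.4,0,0,0,0,0,0],
    [0,0,0,0,0,0,0],
    [0,0,0,0,0,0,0],
    [0,0,0,0,0,0,0],
    [0,0,0,0,0,0,0]
  ]
}}

```text
clock: 56.43
position: [0.4209, -0.323, 0.0557]
orientation: [3.141, -0.0, 0.083]
ft_force: [0.1, -0.1, 0.0]
width: 0.0158
```

{"op": "apply_moves", "data": {
  "motion": [
    [0,0,0,0,0,0,0],
    [0,0,0,0,0,0,0]
  ]
}}

```text
clock: 56.6
position: [0.4209, -0.3229, 0.0556]
orientation: [3.141, -0.0, 0.083]
ft_force: [0.6, 1.1, 0.2]
width: 0.0139
```

{"op": "apply_moves", "data": {
  "motion": [
    [0,0,0,-0.2,0,0,0],
    [0,0,0,-0.5,0,0,0],
    [0,0,0,-0.7,0,0,0],
    [0,0,0,-0.8,0,0,0],
    [0,0,0,-0.8,0,0,0],
    [0,0,0,-0.8,0,0,0],
    [0,0,0,-0.8,0,0,0],
    [0,0,0,-0.8,0,0,0]
  ]
}}

```text
clock: 57.27
position: [0.4207, -0.3227, 0.1926]
orientation: [3.141, -0.001, 0.083]
ft_force: [0.8, 0.1, -0.8]
width: 0.0137
```

{"op": "apply_moves", "data": {
  "motion": [
    [0,0,0,-0.3,0,0,0.4],
    [0,0,0,0,0,0,0.8],
    [0,0,0,0,0,0,0.8],
    [0,0,0,0,0,0,0.8],
    [0,0,0,0,0,0,0.45],
    [0,0,0,0,0,0,0]
  ]
}}

```text
clock: 57.77
position: [0.4208, -0.3228, 0.1991]
orientation: [3.141, -0.001, -0.202]
ft_force: [-0.7, -0.1, -1.5]
width: 0.0137
```

```bash
python3 - <<'E'
from h import *
plan(.3837,.3507,.2,-11.5)
s=snap('scene','g19s.png')
cv2.imwrite('pics/g19c.png',cv2.resize(s['image'][60:280,190:430],None,fx=3,fy=2.7,interpolation=cv2.INTER_CUBIC))
E
```

```text
pos [ 0.4208 -0.3228  0.1991] rpy [ 1.7996e+02 -6.0000e-02 -1.1590e+01] w 0.0137 t 57.77 f [-0.7 -0.1 -1.5]
turn units [ 0.01 -0.01 -0.02]  shift in CURRENT axes [ -6.87 -26.09  -0.06]  in FINAL axes [ -6.82 -26.1   -0.04]
```

View pics/g19c.png

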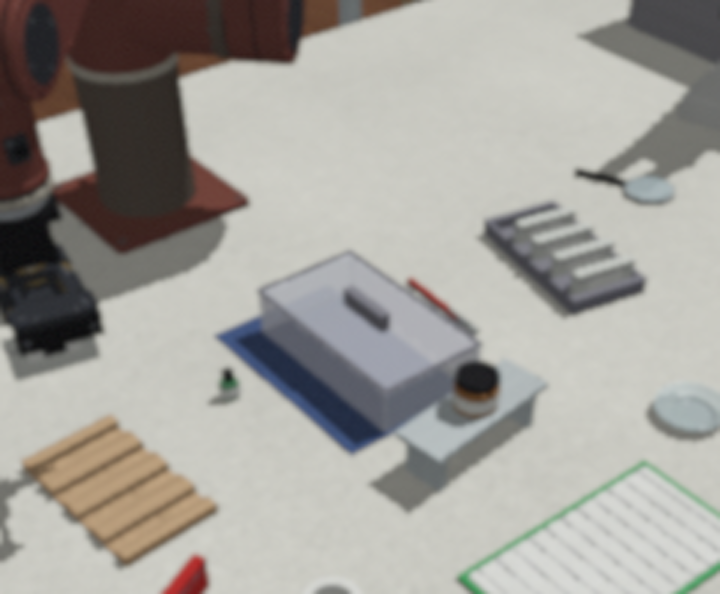

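{"op": "apply_moves", "data": {
  "motion": [
    [0,-0.15,-0.6,0,0,0,0],
    [0,-0.22,-0.9,0,0,0,0],
    [0,-0.24,-0.9,0,0,0,0],
    [0,-0.23,-0.9,0,0,0,0],
    [0,-0.23,-0.9,0,0,0,0],
    [0,-0.23,-0.9,0,0,0,0],
    [0,-0.23,-0.9,0,0,0,0],
    [0,-0.23,-0.9,0,0,0,0]
  ]
}}

```text
clock: 58.48
position: [0.4114, -0.1431, 0.198]
orientation: [-3.141, -0.0, -0.2]
ft_force: [0.4, -0.3, 0.3]
width: 0.0138
```

{"op": "apply_moves", "data": {
  "motion": [
    [0,-0.23,-0.9,0,0,0,0],
    [0,-0.23,-0.9,0,0,0,0],
    [0,-0.23,-0.9,0,0,0,0],
    [0,-0.23,-0.9,0,0,0,0],
    [0,-0.23,-0.9,0,0,0,0],
    [0,-0.23,-0.9,0,0,0,0],
    [0,-0.23,-0.9,0,0,0,0],
    [0,-0.23,-0.9,0,0,0,0]
  ]
}}

```text
clock: 59.15
position: [0.402, 0.0423, 0.1981]
orientation: [-3.141, -0.0, -0.2]
ft_force: [0.8, 0.7, -0.1]
width: 0.0138
```

{"op": "apply_moves", "data": {
  "motion": [
    [0,-0.23,-0.9,0,0,0,0],
    [0,-0.23,-0.9,0,0,0,0],
    [0,-0.23,-0.9,0,0,0,0],
    [0,-0.23,-0.9,0,0,0,0],
    [0,-0.23,-0.9,0,0,0,0],
    [0,-0.23,-0.9,0,0,0,0],
    [0,-0.23,-0.9,0,0,0,0],
    [0,-0.23,-0.9,0,0,0,0]
  ]
}}

```text
clock: 59.82
position: [0.3927, 0.2277, 0.1981]
orientation: [-3.141, -0.0, -0.199]
ft_force: [0.0, -0.2, -0.5]
width: 0.0137
```

{"op": "apply_moves", "data": {
  "motion": [
    [0,-0.25,-0.9,0,0,0,0],
    [0,-0.25,-0.9,0,0,0,0],
    [0,-0.25,-0.9,0,0,0,0],
    [0,-0.22,-0.9,0,0,0,0],
    [0,-0.15,-0.6,0.3,0,0,0],
    [0,-0.08,-0.4,0.4,0,0,0],
    [0,0,0,0,0,0,0],
    [0,0,0,0,0,0,0]
  ]
}}

```text
clock: 60.48
position: [0.386, 0.3449, 0.1798]
orientation: [3.14, 0.001, -0.199]
ft_force: [1.4, -0.2, 0.3]
width: 0.0138
```

```bash
python3 - <<'E'
from h import *
plan(.3837,.3507,.088,-11.5)
E
```

```text
pos [0.386  0.3449 0.1798] rpy [ 1.7991e+02  8.0000e-02 -1.1390e+01] w 0.0138 t 60.48 f [ 1.4 -0.2  0.3]
turn units [0.02 0.02 0.02]  shift in CURRENT axes [-0.13 -0.22  3.67]  in FINAL axes [-0.14 -0.21  3.67]
```

{"op": "apply_moves", "data": {
  "motion": [
    [0,-0.12,-0.16,0,0,0,0],
    [0,0,0,0.5,0,0,0],
    [0,0,0,0.8,0,0,0],
    [0,0,0,0.8,0,0,0],
    [0,0,0,0.7,0,0,0],
    [0,0,0,0.4,0,0,0],
    [0,0,0,0.1,0,0,0],
    [0,0,0,0,0,0,0]
  ]
}}

```text
clock: 61.15
position: [0.3847, 0.3488, 0.0971]
orientation: [3.14, 0.001, -0.201]
ft_force: [-0.3, 1.1, -0.4]
width: 0.0141
```

{"op": "apply_moves", "data": {
  "motion": [
    [0,0,0,0,0,0,0],
    [0,0,0,0,0,0,0]
  ]
}}

```text
clock: 61.32
position: [0.386, 0.3499, 0.0991]
orientation: [-3.14, -0.002, -0.201]
ft_force: [0.2, -0.5, -0.3]
width: 0.0137
```

```bash
python3 - <<'E'
from h import *
plan(.3837,.3507,.0556,-11.5)
s=snap('scene','g20s.png')
cv2.imwrite('pics/g20c.png',cv2.resize(s['image'][90:190,330:430],None,fx=6,fy=6,interpolation=cv2.INTER_CUBIC))
E
```

```text
pos [0.386  0.3499 0.0991] rpy [-1.7991e+02 -9.0000e-02 -1.1520e+01] w 0.0137 t 61.32 f [ 0.2 -0.5 -0.3]
turn units [-0.02 -0.02 -0.  ]  shift in CURRENT axes [-0.1  -0.01  1.74]  in FINAL axes [-0.1  -0.01  1.74]
```

View pics/g20c.png

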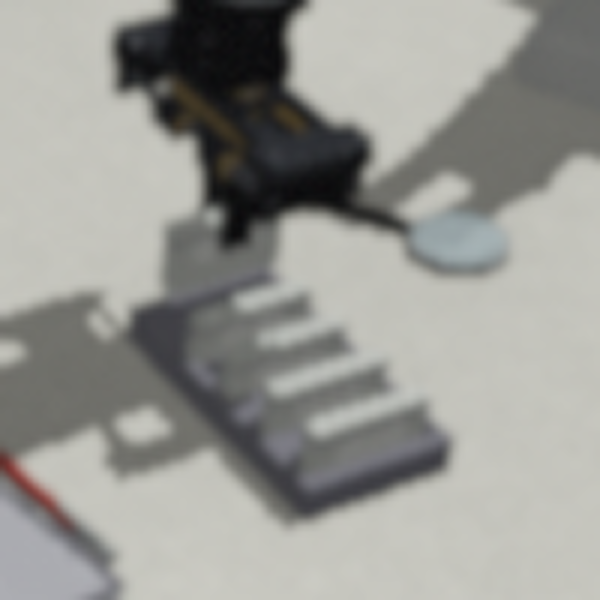

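{"op": "apply_moves", "data": {
  "motion": [
    [0,-0.08,0,0.2,0,0,0],
    [0,0,0,0.4,0,0,0],
    [0,0,0,0.35,0,0,0],
    [0,0,0,0.1,0,0,0],
    [0,0,0,0,0,0,0]
  ]
}}

```text
clock: 61.78
position: [0.382, 0.349, 0.0698]
orientation: [3.139, 0.002, -0.201]
ft_force: [0.1, -0.1, -0.5]
width: 0.0135
```

{"op": "apply_moves", "data": {
  "motion": [
    [0,0,0,0.2,0,0,0],
    [0,0,0,0.2,0,0,0],
    [0,0,0,0,0,0,0],
    [0,0,0,0,0,0,0]
  ]
}}

```text
clock: 62.12
position: [0.3829, 0.3496, 0.0612]
orientation: [3.141, 0.001, -0.201]
ft_force: [-0.2, -0.1, 0.3]
width: 0.014
```

{"op": "apply_moves", "data": {
  "motion": [
    [0,0,0,0.1,0,0,0],
    [0,0,0,0.08,0,0,0],
    [0,0,0,0,0,0,0],
    [0,0,0,0,0,0,0]
  ]
}}

```text
clock: 62.45
position: [0.3831, 0.3497, 0.057]
orientation: [3.141, 0.0, -0.201]
ft_force: [-0.5, 0.2, -0.6]
width: 0.0138
```

{"op": "apply_moves", "data": {
  "motion": [
    [0,0,0,0.05,0,0,0],
    [0,0,0,0.02,0,0,0],
    [0,0,0,0,0,0,0],
    [0,0,0,0,0,0,0]
  ]
}}

```text
clock: 62.78
position: [0.3833, 0.3499, 0.0556]
orientation: [-3.141, -0.0, -0.201]
ft_force: [-0.3, -0.2, 2.6]
width: 0.014
```

Contact; release and rise.

{"op": "apply_moves", "data": {
  "motion": [
    [0.27,0,0,0,0,0,0],
    [0.27,0,0,0,0,0,0],
    [0.27,0,0,0,0,0,0],
    [0.27,0,0,0,0,0,0],
    [0.27,0,0,-0.2,0,0,0],
    [0.27,0,0,-0.5,0,0,0],
    [0.27,0,0,-0.7,0,0,0],
    [0.27,0,0,-0.7,0,0,0]
  ]
}}

```text
clock: 63.45
position: [0.3827, 0.3495, 0.1081]
orientation: [3.141, 0.001, -0.201]
ft_force: [0.2, 0.3, 0.5]
width: 0.0234
```

{"op": "apply_moves", "data": {
  "motion": [
    [1,0,0,-0.9,0,0,0],
    [1,0,0,-0.9,0,0,0],
    [1,0,0,-0.8,0,0,0],
    [1,0,0,-0.8,0,0,0],
    [1,0,0,-0.4,0,0,0],
    [1,0,0,0,0,0,0],
    [1,0,0,0,0,0,0],
    [1,0,0,0,0,0,0]
  ]
}}

```text
clock: 64.12
position: [0.3825, 0.3493, 0.2013]
orientation: [3.14, 0.001, -0.201]
ft_force: [-0.4, -0.5, -0.1]
width: 0.0687
```

```bash
python3 - <<'E'
from h import *
plan(.459,-.015,.2,90)
s=snap('scene','g21s.png')
cv2.imwrite('pics/g21c.png',cv2.resize(s['image'][60:280,190:430],None,fx=3,fy=2.7,interpolation=cv2.INTER_CUBIC))
d=snap('top','g21t.png'); np.save('top21.npy',d,allow_pickle=True)
cv2.imwrite('pics/g21d.png',cv2.resize(d['image'][160:290,170:370],None,fx=4,fy=4,interpolation=cv2.INTER_CUBIC))
E
```

```text
pos [0.3825 0.3493 0.2013] rpy [ 1.7991e+02  9.0000e-02 -1.1520e+01] w 0.0687 t 64.12 f [-0.4 -0.5 -0.1]
turn units [ -0.     0.03 -20.3 ]  shift in CURRENT axes [ 5.91 13.67  0.07]  in FINAL axes [-14.57   3.06   0.05]
```

View pics/g21c.png

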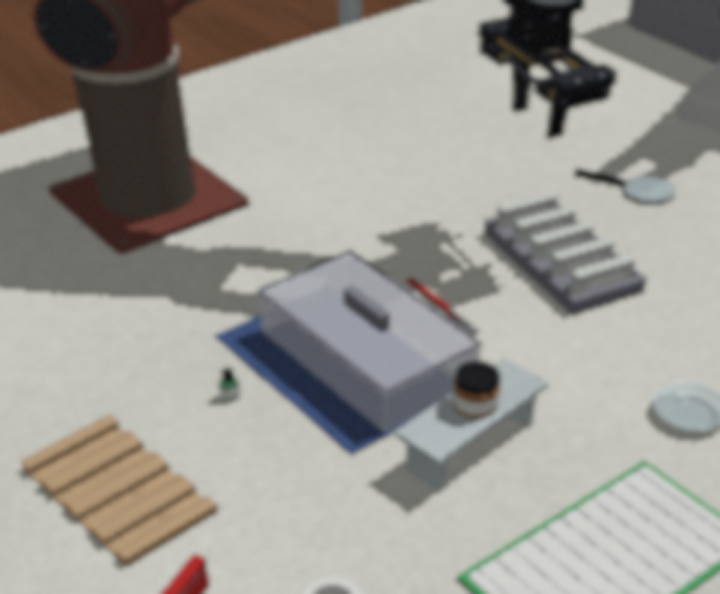

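View pics/g21d.png

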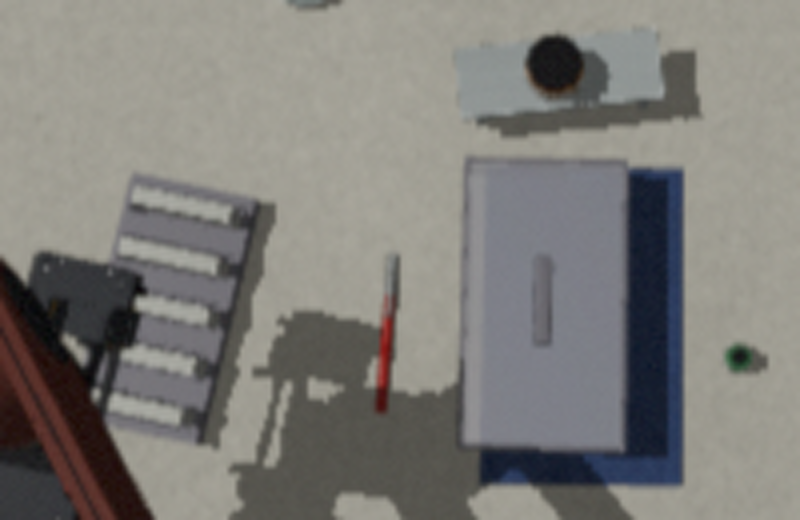

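```bash
python3 - <<'E'
from h import *
d=np.load('top21.npy',allow_pickle=True).item()
im=d['image'].astype(int); g=im.mean(2).astype(int)
print(g[220:250,298:312])
m=np.zeros(g.shape,bool); m[218:252,298:314]=1
x=blobs((g<125)&m,10)[0]; print(rect(d,x,.095))
P=onz(d,[(170+467/4,160+158/4),(170+460/4,160+445/4)],.069); print(P); e=P[0]-P[1]; print(np.degrees(np.arctan2(e[1],e[0])),np.linalg.norm(e))
P=onz(d,[(170+628/4,160+158/4),(170+626/4,160+450/4)],.069); print(P); e=P[0]-P[1]; print(np.degrees(np.arctan2(e[1],e[0])),np.linalg.norm(e))
E
```

```text
[[129 129 128 128 128 128 130 128 127 128 128 129 128 129]
 [129 128 129 128 127 128 129 129 129 128 128 129 128 127]
 [129 129 128 129 127 130 128 128 129 127 128 128 128 128]
 [129 129 129 127 128 127 120 118 120 121 128 127 129 129]
 [130 129 129 129 129 120 112 108 105 110 126 129 128 128]
 [129 130 130 129 127 116 114 106 102 102 118 128 128 128]
 [130 129 130 130 129 117 113 107 101 100 112 125 128 129]
 [129 130 130 130 129 118 113 109 102  99 110 126 128 129]
 [130 129 129 129 129 118 114 108 103  98 117 127 129 129]
 [130 129 129 130 128 118 114 108 103 100 123 129 128 128]
 [129 129 129 129 128 113 113 108 102  98 124 129 129 129]
 [130 130 129 129 127 109 112 108 104  98 123 130 130 130]
 [129 129 129 130 127 105 112 108 103  97 124 129 129 130]
 [131 129 128 129 126 106 112 108 103  96 124 130 130 129]
 [130 130 130 129 127 107 113 110 102  96 123 129 130 127]
 [131 128 129 129 128 108 113 108 102  94 124 127 128 128]
 [131 130 129 131 127 112 113 107 103  91 124 128 129 127]
 [131 129 129 129 127 110 110 108 102  88 123 129 129 129]
 [129 129 129 130 127 107 109 108 102 
[... 227 characters left out ...]
 108 102  86 123 130 130 129]
 [129 129 130 128 127 109 111 108 102  93 123 128 129 129]
 [129 130 130 129 127 108 110 107 103  95 126 130 129 128]
 [129 131 129 130 127 109 101  96  92  95 123 129 129 128]
 [130 130 129 131 127 117 108 107 105 112 126 130 129 129]
 [130 128 130 130 129 128 128 127 128 127 128 130 130 129]
 [130 130 130 130 128 130 130 130 130 130 130 130 130 129]
 [129 130 129 129 128 131 130 130 129 129 131 130 128 130]]
(array([471.,  16.]), array([74., 16.], dtype=float32), np.float32(1.1))
[[0.58762234 0.08024573]
 [0.35375351 0.08014859]]
0.02379862731893214 0.23386884870646577
[[ 0.58957714 -0.05245954]
 [ 0.3516334  -0.05323885]]
0.1876535158203633 0.2379450142548412
```

{"op": "apply_moves", "data": {
  "motion": [
    [1,0,0,-0.2,0,0,-0.6],
    [1,0,0,0,0,0,-1],
    [1,0,0,0,0,0,-1],
    [1,0,0,0,0,0,-1],
    [1,0,0,0,0,0,-1],
    [1,0,0,0,0,0,-1],
    [1,0,0,0,0,0,-1],
    [1,0,0,0,0,0,-1]
  ]
}}

```text
clock: 64.88
position: [0.3826, 0.3494, 0.2064]
orientation: [3.141, 0.002, 0.467]
ft_force: [0.6, 0.2, -0.7]
width: 0.0867
```

{"op": "apply_moves", "data": {
  "motion": [
    [1,0,0,0,0,0,-1],
    [1,0,0,0,0,0,-1],
    [1,0,0,0,0,0,-1],
    [1,0,0,0,0,0,-1],
    [1,0,0,0,0,0,-1],
    [1,0,0,0,0,0,-1],
    [1,0,0,0,0,0,-1],
    [1,0,0,0,0,0,-1]
  ]
}}

```text
clock: 65.55
position: [0.3826, 0.3494, 0.2064]
orientation: [-3.14, 0.002, 1.165]
ft_force: [0.3, -0.5, 0.2]
width: 0.087
```

{"op": "apply_moves", "data": {
  "motion": [
    [1,0,0,0,0,0,-1],
    [1,0,0,0,0,0,-1],
    [1,0,0,0,0,0,-1],
    [1,0,0,0,0,0,-1],
    [1,0,0,0,0,0,-0.7],
    [1,0,0,0,0,0,0],
    [1,0,0,0,0,0,0]
  ]
}}

```text
clock: 66.13
position: [0.3827, 0.3495, 0.2067]
orientation: [-3.14, 0.001, 1.569]
ft_force: [-0.0, 0.1, -0.9]
width: 0.0869
```

```bash
python3 - <<'E'
from h import *
plan(.4707,.0150,.2,90)
E
```

```text
pos [0.3827 0.3495 0.2067] rpy [-1.7991e+02  6.0000e-02  8.9870e+01] w 0.0869 t 66.13 f [-0.   0.1 -0.9]
turn units [-0.02  0.01 -0.03]  shift in CURRENT axes [-13.37   3.55   0.28]  in FINAL axes [-13.38   3.52   0.27]
```

{"op": "apply_moves", "data": {
  "motion": [
    [1,-0.5,0.13,0,0,0,0],
    [1,-0.8,0.21,0,0,0,0],
    [1,-0.9,0.24,0,0,0,0],
    [1,-0.9,0.24,0,0,0,0],
    [1,-0.9,0.24,0,0,0,0],
    [1,-0.9,0.24,0,0,0,0],
    [1,-0.9,0.24,0,0,0,0],
    [1,-0.9,0.24,0,0,0,0]
  ]
}}

```text
clock: 66.8
position: [0.4275, 0.1805, 0.2076]
orientation: [-3.141, 0.0, 1.569]
ft_force: [-0.1, -0.5, 0.3]
width: 0.0872
```

{"op": "apply_moves", "data": {
  "motion": [
    [1,-0.9,0.24,0,0,0,0],
    [1,-0.9,0.24,0,0,0,0],
    [1,-0.9,0.24,0,0,0,0],
    [1,-0.9,0.24,0,0,0,0],
    [1,-0.9,0.24,0,0,0,0],
    [1,-0.8,0.22,0,0,0,0],
    [1,-0.5,0.15,0,0,0,0],
    [1,-0.2,0.1,0,0,0,0]
  ]
}}

```text
clock: 67.47
position: [0.4693, 0.0299, 0.2076]
orientation: [-3.141, 0.001, 1.567]
ft_force: [-0.4, 0.1, -0.1]
width: 0.087
```

{"op": "apply_moves", "data": {
  "motion": [
    [1,-0.1,0.1,0,0,0,0],
    [1,0,0,0,0,0,0],
    [1,0,0,0,0,0,0]
  ]
}}

```text
clock: 67.72
position: [0.4716, 0.0301, 0.2076]
orientation: [-3.141, -0.0, 1.57]
ft_force: [-0.5, -0.2, 0.2]
width: 0.0869
```

```bash
python3 - <<'E'
from h import *
plan(.4707,.0150,.12,90)
s=snap('scene','g22s.png')
cv2.imwrite('pics/g22c.png',cv2.resize(s['image'][60:280,190:430],None,fx=3,fy=2.7,interpolation=cv2.INTER_CUBIC))
E
```

```text
pos [0.4716 0.0301 0.2076] rpy [-1.7998e+02 -2.0000e-02  8.9970e+01] w 0.0869 t 67.72 f [-0.5 -0.2  0.2]
turn units [-0.   -0.   -0.01]  shift in CURRENT axes [-0.61 -0.03  3.51]  in FINAL axes [-0.61 -0.04  3.51]
```

View pics/g22c.png

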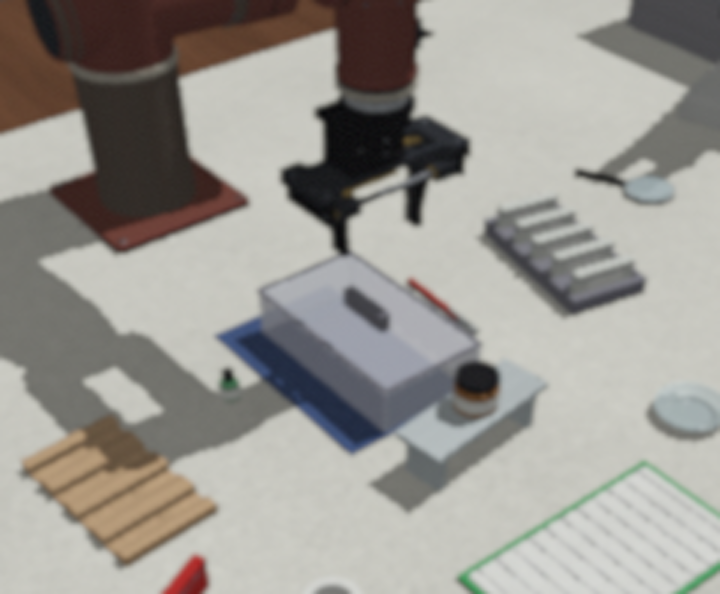

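{"op": "apply_moves", "data": {
  "motion": [
    [1,-0.61,-0.04,0,0,0,0],
    [1,0,0,0.6,0,0,0],
    [1,0,0,0.8,0,0,0],
    [1,0,0,0.8,0,0,0],
    [1,0,0,0.7,0,0,0],
    [1,0,0,0.3,0,0,0],
    [1,0,0,0,0,0,0],
    [1,0,0,0,0,0,0]
  ]
}}

```text
clock: 68.43
position: [0.4707, 0.015, 0.128]
orientation: [-3.141, -0.0, 1.571]
ft_force: [0.7, 0.3, -0.6]
width: 0.0868
```

```bash
python3 - <<'E'
from h import *
plan(.4707,.0150,.0963,90)
E
```

```text
pos [0.4707 0.015  0.128 ] rpy [-179.98   -0.     90.03] w 0.0868 t 68.43 f [ 0.7  0.3 -0.6]
turn units [-0.   -0.    0.01]  shift in CURRENT axes [ 0.   -0.    1.27]  in FINAL axes [ 0.   -0.    1.27]
```

{"op": "apply_moves", "data": {
  "motion": [
    [1,0,0,0.3,0,0,0],
    [1,0,0,0.4,0,0,0],
    [1,0,0,0.3,0,0,0],
    [1,0,0,0.2,0,0,0],
    [1,0,0,0.05,0,0,0],
    [0.4,0,0,0,0,0,0],
    [0,0,0,0,0,0,0],
    [0,0,0,0,0,0,0]
  ],
  "grip_force": 40
}}

```text
clock: 69.1
position: [0.4711, 0.0144, 0.0969]
orientation: [3.141, 0.0, 1.571]
ft_force: [-1.1, -0.3, 0.3]
width: 0.0743
```

{"op": "apply_moves", "data": {
  "motion": [
    [0,0,0,0,0,0,0],
    [0,0,0,0,0,0,0],
    [0,0,0,0,0,0,0],
    [0,0,0,0,0,0,0],
    [0,0,0,0,0,0,0],
    [0,0,0,0,0,0,0],
    [0,0,0,0,0,0,0],
    [0,0,0,0,0,0,0]
  ]
}}

```text
clock: 69.77
position: [0.4708, 0.0145, 0.0965]
orientation: [-3.142, -0.0, 1.571]
ft_force: [-0.3, 0.5, 0.6]
width: 0.0217
```

{"op": "apply_moves", "data": {
  "motion": [
    [0,0,0,0,0,0,0],
    [0,0,0,0,0,0,0],
    [0,0,0,0,0,0,0]
  ]
}}

```text
clock: 70.02
position: [0.4708, 0.0146, 0.0966]
orientation: [3.142, -0.0, 1.571]
ft_force: [-0.1, 0.2, 1.0]
width: 0.014
```

{"op": "apply_moves", "data": {
  "motion": [
    [0,0,0,0,0,0,0],
    [0,0,0,-0.1,0,0,0],
    [0,0,0,-0.3,0,0,0],
    [0,0,0,-0.5,0,0,0],
    [0,0,0,-0.6,0,0,0],
    [0,0,0,-0.6,0,0,0],
    [0,0,0,-0.6,0,0,0],
    [0,0,0,-0.6,0,0,0]
  ]
}}

```text
clock: 70.68
position: [0.4705, 0.0145, 0.18]
orientation: [-3.141, 0.0, 1.571]
ft_force: [-0.7, -0.3, -2.6]
width: 0.0136
```

{"op": "apply_moves", "data": {
  "motion": [
    [0,0,0,-0.6,0,0,0],
    [0,0,0,-0.6,0,0,0],
    [0,0,0,-0.4,0,0,0.4],
    [0,0,0,-0.2,0,0,0.8],
    [0,0,0,0,0,0,0.7],
    [0,0,0,0,0,0,0.4],
    [0,0,0,0,0,0,0],
    [0,0,0,0,0,0,0]
  ]
}}

```text
clock: 71.35
position: [0.4706, 0.0145, 0.2242]
orientation: [-3.141, 0.0, 1.371]
ft_force: [0.2, -0.0, -3.7]
width: 0.0136
```

```bash
python3 - <<'E'
from h import *
plan(.466,.334,.2,78.5)
s=snap('scene','g23s.png')
cv2.imwrite('pics/g23c.png',cv2.resize(s['image'][60:280,190:430],None,fx=3,fy=2.7,interpolation=cv2.INTER_CUBIC))
d=snap('top','g23t.png'); np.save('top23.npy',d,allow_pickle=True)
im=d['image'].astype(int); b,g,r=im[...,0],im[...,1],im[...,2]; v=im.max(2)
m=np.zeros(v.shape,bool); m[185:285,170:248]=1
f=blobs((b-r>-6)&(v>95)&m)[0]; print(rect(d,f,.026))
E
```

```text
pos [0.4706 0.0145 0.2242] rpy [-1.7999e+02  1.0000e-02  7.8550e+01] w 0.0136 t 71.35 f [ 0.2 -0.  -3.7]
turn units [-0.    0.    0.01]  shift in CURRENT axes [12.49 -2.71  0.97]  in FINAL axes [12.49 -2.73  0.97]
(array([467., 334.]), array([210., 110.], dtype=float32), np.float32(-11.5))
```

View pics/g23c.png

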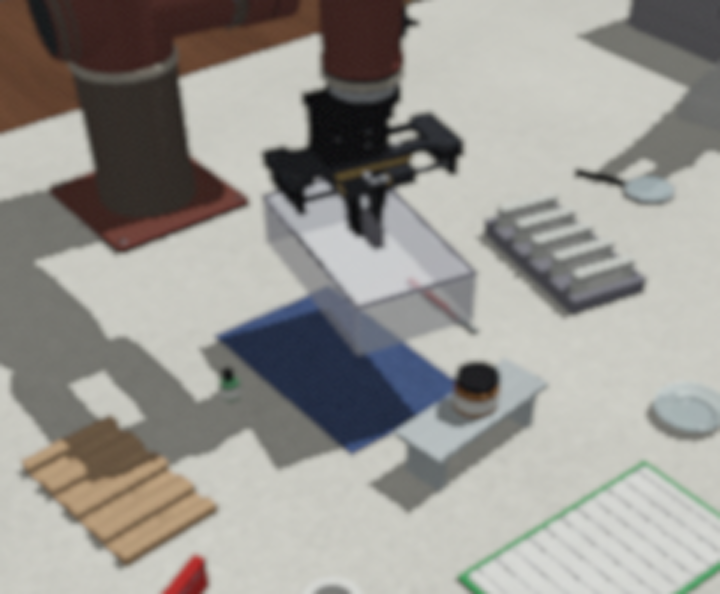

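View pics/g23t.png

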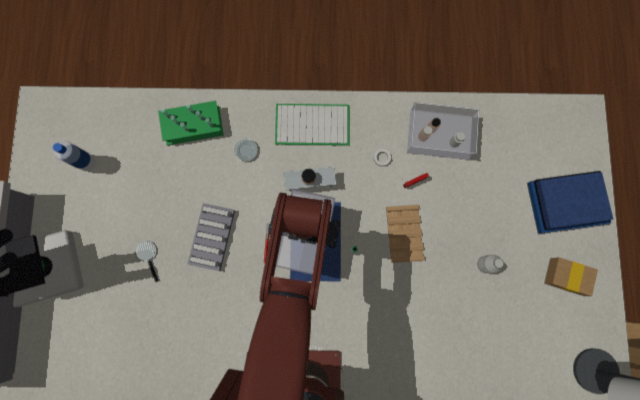

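{"op": "apply_moves", "data": {
  "motion": [
    [0,0.4,-0.09,0,0,0,0],
    [0,0.7,-0.15,0,0,0,0],
    [0,0.8,-0.17,0,0,0,0],
    [0,0.8,-0.17,0,0,0,0],
    [0,0.8,-0.17,0,0,0,0],
    [0,0.8,-0.17,0,0,0,0],
    [0,0.8,-0.17,0,0,0,0],
    [0,0.8,-0.17,0,0,0,0]
  ]
}}

```text
clock: 72.12
position: [0.4689, 0.167, 0.2239]
orientation: [-3.141, -0.0, 1.37]
ft_force: [-0.9, 0.3, -2.5]
width: 0.0139
```

{"op": "apply_moves", "data": {
  "motion": [
    [0,0.8,-0.17,0,0,0,0],
    [0,0.8,-0.17,0,0,0,0],
    [0,0.8,-0.17,0,0,0,0],
    [0,0.8,-0.17,0,0,0,0],
    [0,0.8,-0.17,0,0,0,0],
    [0,0.8,-0.17,0,0,0,0],
    [0,0.8,-0.17,0,0,0,0],
    [0,0.5,-0.11,0,0,0,0]
  ]
}}

```text
clock: 72.78
position: [0.4672, 0.3237, 0.2238]
orientation: [-3.141, -0.001, 1.371]
ft_force: [-0.4, 0.7, -2.9]
width: 0.0137
```

{"op": "apply_moves", "data": {
  "motion": [
    [0,0.2,-0.05,0,0,0,0],
    [0,0,0,0,0,0,0],
    [0,0,0,0,0,0,0],
    [0,0,0,0,0,0,0]
  ]
}}

```text
clock: 73.12
position: [0.4678, 0.3255, 0.2239]
orientation: [-3.141, 0.001, 1.369]
ft_force: [-0.5, -0.0, -3.0]
width: 0.0136
```

```bash
python3 - <<'E'
from h import *
plan(.467,.334,.11,78.5)
s=snap('scene','g24s.png')
cv2.imwrite('pics/g24c.png',cv2.resize(s['image'][60:190,310:460],None,fx=5,fy=4.5,interpolation=cv2.INTER_CUBIC))
E
```

```text
pos [0.4678 0.3255 0.2239] rpy [-1.7999e+02  4.0000e-02  7.8460e+01] w 0.0136 t 73.12 f [-0.5 -0.  -3. ]
turn units [-0.    0.01 -0.01]  shift in CURRENT axes [ 0.33 -0.1   4.56]  in FINAL axes [ 0.33 -0.1   4.56]
```

View pics/g24c.png

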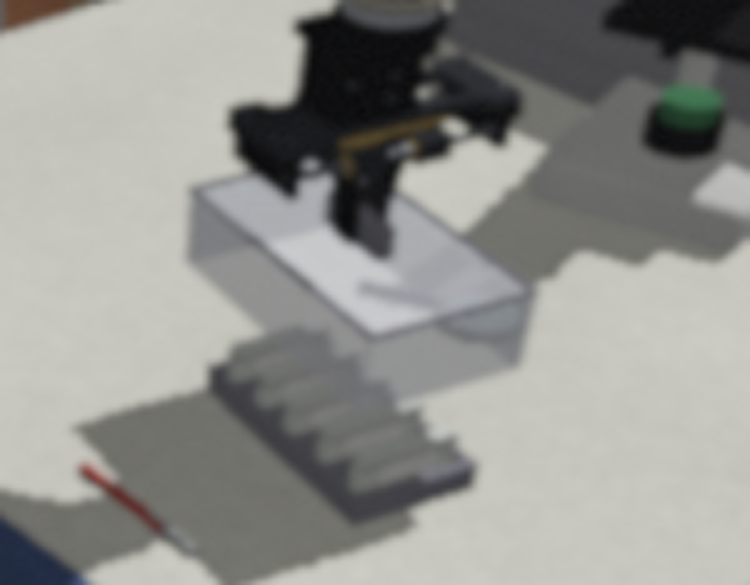

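{"op": "apply_moves", "data": {
  "motion": [
    [0,0.33,-0.1,0,0,0,0],
    [0,0,0,0.3,0,0,0],
    [0,0,0,0.5,0,0,0],
    [0,0,0,0.6,0,0,0],
    [0,0,0,0.6,0,0,0],
    [0,0,0,0.4,0,0,0],
    [0,0,0,0,0,0,0],
    [0,0,0,0,0,0,0]
  ]
}}

```text
clock: 73.83
position: [0.4663, 0.3345, 0.1628]
orientation: [-3.14, 0.002, 1.37]
ft_force: [-0.0, 1.1, -2.5]
width: 0.0137
```

```bash
python3 - <<'E'
from h import *
plan(.467,.334,.0946,78.5)
s=snap('scene','g25s.png')
cv2.imwrite('pics/g25c.png',cv2.resize(s['image'][80:190,330:440],None,fx=6,fy=5.4,interpolation=cv2.INTER_CUBIC))
E
```

```text
pos [0.4663 0.3345 0.1628] rpy [-1.7989e+02  9.0000e-02  7.8480e+01] w 0.0137 t 73.83 f [-0.   1.1 -2.5]
turn units [-0.02  0.02 -0.  ]  shift in CURRENT axes [-0.01  0.04  2.73]  in FINAL axes [-0.01  0.03  2.73]
```

View pics/g25c.png

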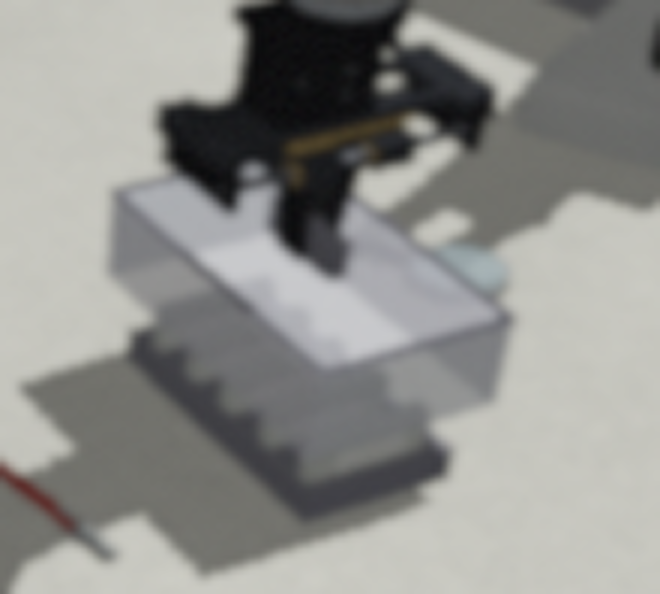

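Aligned. Lower in steps, watching force.

{"op": "apply_moves", "data": {
  "motion": [
    [0,0,0,0.2,0,0,0],
    [0,0,0,0.3,0,0,0],
    [0,0,0,0.3,0,0,0],
    [0,0,0,0.2,0,0,0],
    [0,0,0,0,0,0,0]
  ]
}}

```text
clock: 74.3
position: [0.4659, 0.3344, 0.1371]
orientation: [-3.139, 0.002, 1.37]
ft_force: [-0.2, -0.1, -3.7]
width: 0.0138
```

{"op": "apply_moves", "data": {
  "motion": [
    [0,0,0,0.2,0,0,0],
    [0,0,0,0.3,0,0,0],
    [0,0,0,0.3,0,0,0],
    [0,0,0,0.2,0,0,0],
    [0,0,0,0,0,0,0]
  ]
}}

```text
clock: 74.72
position: [0.4659, 0.3344, 0.1121]
orientation: [-3.139, 0.002, 1.37]
ft_force: [-1.3, -0.0, -3.0]
width: 0.0135
```

{"op": "apply_moves", "data": {
  "motion": [
    [0,0,0,0.2,0,0,0],
    [0,0,0,0.1,0,0,0],
    [0,0,0,0.1,0,0,0],
    [0,0,0,0,0,0,0],
    [0,0,0,0,0,0,0]
  ]
}}

```text
clock: 75.13
position: [0.4669, 0.335, 0.104]
orientation: [-3.141, 0.0, 1.37]
ft_force: [0.2, 0.3, -2.5]
width: 0.0136
```

```bash
python3 - <<'E'
from h import *
plan(.467,.334,.0946,78.5)
E
```

```text
pos [0.4669 0.335  0.104 ] rpy [-1.7999e+02  1.0000e-02  7.8490e+01] w 0.0136 t 75.13 f [ 0.2  0.3 -2.5]
turn units [-0.  0. -0.]  shift in CURRENT axes [-0.04  0.01  0.38]  in FINAL axes [-0.04  0.01  0.38]
```

{"op": "apply_moves", "data": {
  "motion": [
    [0,0,0,0.1,0,0,0],
    [0,0,0,0.1,0,0,0],
    [0,0,0,0.1,0,0,0],
    [0,0,0,0,0,0,0],
    [0,0,0,0,0,0,0]
  ]
}}

```text
clock: 75.55
position: [0.4667, 0.3349, 0.0962]
orientation: [-3.141, 0.0, 1.37]
ft_force: [0.3, -0.4, -2.7]
width: 0.0137
```

{"op": "apply_moves", "data": {
  "motion": [
    [0,0,0,0.06,0,0,0],
    [0,0,0,0.04,0,0,0],
    [0,0,0,0,0,0,0],
    [0,0,0,0,0,0,0]
  ]
}}

```text
clock: 75.88
position: [0.4672, 0.3351, 0.0946]
orientation: [3.141, -0.0, 1.37]
ft_force: [-2.0, -0.9, 1.5]
width: 0.0135
```

Touching the bench at the expected height. Release fully, then rise and clear the view.

{"op": "apply_moves", "data": {
  "motion": [
    [0.3,0,0,0.02,0,0,0],
    [0.6,0,0,0,0,0,0],
    [1,0,0,0,0,0,0],
    [1,0,0,0,0,0,0],
    [1,0,0,0,0,0,0],
    [1,0,0,0,0,0,0],
    [1,0,0,0,0,0,0],
    [1,0,0,0,0,0,0]
  ]
}}

```text
clock: 76.55
position: [0.4669, 0.335, 0.0935]
orientation: [-3.142, 0.0, 1.37]
ft_force: [0.4, 0.2, 0.2]
width: 0.0592
```

{"op": "apply_moves", "data": {
  "motion": [
    [1,0,0,0,0,0,0],
    [1,0,0,-0.4,0,0,0],
    [1,0,0,-0.8,0,0,0],
    [1,0,0,-0.8,0,0,0],
    [1,0,0,-0.8,0,0,0],
    [1,0,0,-0.8,0,0,0],
    [1,0,0,-0.8,0,0,0],
    [1,-0.2,0,0,0,0,0]
  ]
}}

```text
clock: 77.22
position: [0.4684, 0.3318, 0.2095]
orientation: [3.135, -0.006, 1.37]
ft_force: [1.1, -1.0, 1.3]
width: 0.0868
```

{"op": "apply_moves", "data": {
  "motion": [
    [1,-0.6,0,0,0,0,0],
    [1,-0.9,0,0,0,0,0],
    [1,-0.9,0,0,0,0,0],
    [1,-0.9,0,0,0,0,0],
    [1,-0.9,0,0,0,0,0],
    [1,-0.9,0,0,0,0,0],
    [1,-0.9,0,0,0,0,0],
    [1,-0.9,0,0,0,0,0]
  ]
}}

```text
clock: 77.88
position: [0.4308, 0.1599, 0.2033]
orientation: [-3.141, 0.0, 1.37]
ft_force: [0.5, -0.9, 0.4]
width: 0.0871
```

{"op": "apply_moves", "data": {
  "motion": [
    [1,-0.9,0,0,0,0,0],
    [1,-0.9,0,0,0,0,0],
    [1,-0.9,0,0,0,0,0],
    [1,-0.9,0,0,0,0,0],
    [1,-0.9,0,0,0,0,0],
    [1,-0.6,0,0,0,0,0],
    [1,-0.3,0,0,0,0,0],
    [1,0,0,0,0,0,0]
  ]
}}

```text
clock: 78.55
position: [0.4042, 0.0277, 0.2034]
orientation: [3.141, 0.0, 1.368]
ft_force: [0.1, 0.8, 0.4]
width: 0.0871
```

```bash
python3 - <<'E'
from h import *
plan(.467,.334,.2,78.5)
s=snap('scene','g26s.png')
cv2.imwrite('pics/g26c.png',cv2.resize(s['image'][60:280,190:430],None,fx=3,fy=2.7,interpolation=cv2.INTER_CUBIC))
d=snap('top','g26t.png'); np.save('top26.npy',d,allow_pickle=True)
print(handle(d,197,217,221,249))
im=d['image'].astype(int); b,g,r=im[...,0],im[...,1],im[...,2]; v=im.max(2)
m=np.zeros(v.shape,bool); m[190:285,170:250]=1
c=blobs((b-r>-5)&(v>50)&m)[0]; q=cv2.approxPolyDP(cv2.convexHull(c),3,True).reshape(-1,2); print(q.tolist(),rect(d,c,.067))
m=np.zeros(v.shape,bool); m[160:195,280:345]=1
x=blobs((v<60)&m)[0]; (u,w),rr=cv2.minEnclosingCircle(x); print('jar',onz(d,(u,w),.118))
E
```

```text
pos [0.4042 0.0277 0.2034] rpy [1.7999e+02 1.0000e-02 7.8360e+01] w 0.0871 t 78.55 f [0.1 0.8 0.4]
turn units [ 0.    0.   -0.03]  shift in CURRENT axes [ 1.251e+01 -1.000e-02  1.300e-01]  in FINAL axes [12.51  0.02  0.14]
[(115.5, (array([465., 333.]), array([72., 21.], dtype=float32), np.float32(-11.1)))]
[[197, 196], [238, 207], [222, 274], [178, 266]] (array([466., 331.]), array([238., 149.], dtype=float32), np.float32(-11.4))
jar [[0.65918437 0.00805929]]
```

View pics/g26c.png

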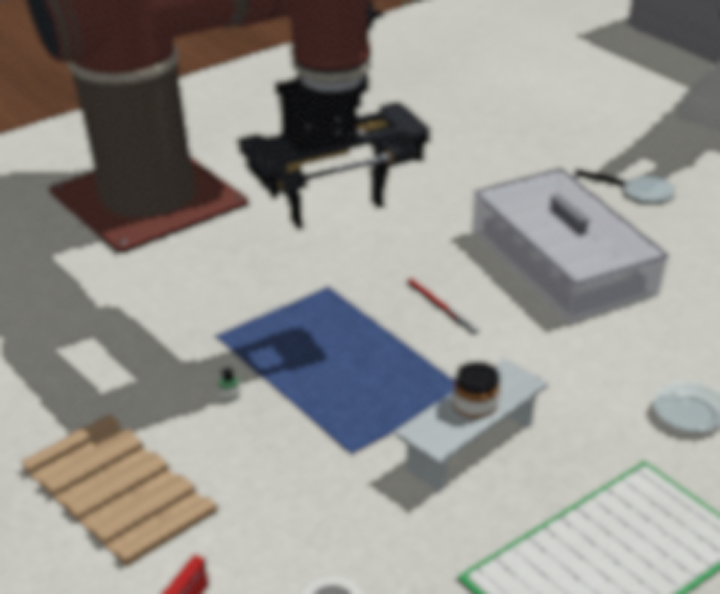

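View pics/g26t.png

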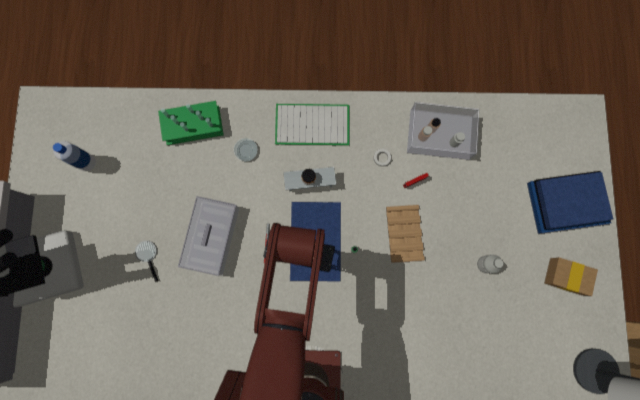

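{"op": "apply_moves", "data": {
  "motion": [
    [1,0,0,0,0,0,0],
    [1,0,0,0,0,0,0],
    [1,0,0,0,0,0,0],
    [1,0,0,0,0,0,0]
  ]
}}

```text
clock: 78.98
position: [0.4046, 0.0293, 0.2034]
orientation: [-3.141, -0.0, 1.371]
ft_force: [-0.3, -0.1, -0.0]
width: 0.0871
```

```bash
python3 -c "
from h import *
print(sign_off())"
```

```text
the job is handed in; nothing more can be done
None
```

The job is done and handed in at about 79 s. `sign_off()` gives no verdict, so what follows rests on my own checks.

- **Jar:** there was one jar on the hood. I moved it to the middle of the ledge; the last picture puts it at (0.659, 0.008), about 2 mm from the ledge centre, standing upright.
- **Hood off:** I set it down on the blue pad. It was later found a few centimetres aside, towards the file. I measured it again there and gripped it at the new place.
- **Mailers:** all four went into the four free slots. Each met the slot floor at the height it had been gripped at in the stand, to within about 0.1 mm. The filed mailer stayed in its slot.
- **Hood back:** it touched the bench at the expected height. It looks level, and its corners in the top picture match those at the start to within a pixel. The handle reads (0.465, 0.333) against the file centre at (0.466, 0.334), at about −11.4° against the file's −11.5°.
- **Bystanders:** they look unmoved in the last pictures, though I judged this by eye. In the final top view the arm partly covers the pen; the side view shows it in place.

No check failed. The gripper is open and clear of everything.

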